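# Hang up the rinsing basket and hold the bath lid half open

### The arm

A 6-joint arm with a two-finger parallel gripper is mounted at the origin on the work surface. World frame = base frame: x ahead of the robot, y to its left, z up, the work surface at z = 0. Lengths are in mm, angles in rad, forces in N, time in s.
With the tool pointing down it reaches from about 375 to 750 mm from the base axis. Payload 9 kg.
Tool frame: the origin (TCP) lies at the centre of the arm's flange, where the gripper is bolted on; the fingertips stand 173 mm ahead of it and the grasp point (between the pads) lies 155 mm ahead of it; z points along the fingers, y is the direction in which the jaws open and shut (so a half turn about z gives the same grasp; the last joint's range is limited). The gripper opens to 85 mm and grips with 20 to 120 N. Pads are 22 mm wide; open, the fingers measure 114 mm over their backs; the gripper's body (76 mm by 85 mm) begins 54 mm behind the grasp point. The pads swing forward as they close: fully open they stand 13 mm farther back than shut.
Start: joints at [0.883, 0.104, 0.097, 1.564, 0, 1.353], TCP at [271.624, 535.012, 404.731] pointing down, gripper open.
Joint ranges: [-2.99, 2.99], [-0.84, 1.86], [-1.1, 1.16], [-1.84, 2.11], [-1.51, 1.56], [-3.14, 3.14]. Speed limits (rad/s): [2.22, 2.22, 2.57, 3.14, 3.14, 3.14].

### API

Orientations are given as a unit quaternion [w, x, y, z].
In Python, from rig import bot gives the robot as it stands.
- The arm moves only by the tool carry_out, never from a script. Its argument "rows" is a list of rows, each a list of 6 numbers: the shift along the tool's x, y, z in mm, then the turn, a rotation vector about the tool's x, y, z in degrees. A call has 1 to 5 rows; each row is the pose to reach, as a shift and turn from the pose measured when the call began, along the tool's axes at that moment; what a row does not reach only later rows make up. A row lasts 1/10 s, in which the tool goes at most 50 mm and 8.59 degrees, less where a joint would pass 70% of its speed; a pose out of reach is approached as far as the arm can. A call with a gripper value outside its range is refused whole. "jaw" is the gripper's target within -1 to 1 (fully open at 1, half-way at 0, shut at -1), set as the call begins (left out, the last holds). The fingers move at their own pace and stop on an object; "newtons" is the grip in N (left out, the last holds). Time passes only in rows, so rows that repeat a pose let the fingers close. It gives the time, the measured TCP pose, the force and the opening at its end, in the units of the state.
- bot.get_obs(): the state, without advancing time (a new reading comes with each control period).
- bot.capture(name): name is "side" or "top" or "wrist"; returns the picture (480x640x3 uint8, blue, green, red); there is no depth.
- bot.camera_params(name): a dict with "camera_matrix" (3x3 intrinsics, pixels), "xyz" and "orientation" of the camera in the world. Camera axes: x right, y down, z forward; pixel columns grow to the right and rows downward; lengths in mm; the calibration is good to about 2 mm. A picture is of the moment at which its call begins: read the wrist's pose just before it. camera_params takes no time and is no camera call; for the wrist camera it gives the pose at the moment of the call.
- bot.finish_job(): hands the job in, once; it reports no verdict.
Trained networks look in the newest picture that a camera, given by its name, has taken for a name from the list of things; names that differ only in an ending like _2 or _b are one class to them, and where a whole thing is asked for, a point or a joint stands for the part that bears it (a point fixed in the world has none). Each returns a list of dicts, best first, with "confidence" (0 to 1); they miss things now and then, are a little off and sometimes report something else, mostly with a low value. They report only what shows in the picture. A call takes as long as a camera call.
- bot.masks_of(camera, label): "pixels" (480x640 bool, what is visible of it) and "extent" ([left, top, right, bottom] in pixels, round what is visible of it).
- bot.mark_of(camera, label): "uv" ([column, row] in pixels: a listed point, or the origin of a listed thing).
The state is a dict: "clock": time; "qpos": joint angles; "joint_vel": joint speeds; "joint_efforts": joint torques, N m; "ee_pos": TCP position; "tool_rot": TCP orientation; "force": force on the tool from outside, world axes, zero at the start; "moment": the same for the moment, N m; "finger_gap": opening from 0.0 (shut) to 1.0 (fully open).
Only numpy, scipy, OpenCV 4.12 (cv2) and the standard library are available. Lean on these libraries where they do the work, as an engineer would, in place of code of your own. Each camera call takes 0.05 s, during which the arm holds its last target.

### The job

The rinsing basket has been left standing on the closed lid of the cleaning bath: hang it by its handle on the hook of the drip stand, keeping it upright, and let go of it. Then lift the bath's lid by the black tongue at its front and hold it half open, at 45 degrees, so that the tank can be inspected. The lid falls shut when released, so finish while still holding it there with the fingers, and leave the other things on the bench where they are.

Things in the scene. Friction and masses are not known exactly. Their poses are not given: they have to be found in the camera images.
- bath: Fixed benchtop cleaning bath: white box with steel tank and blue foot, 240 (its x) x 200 (its y) x 120 mm high. Origin: centre of the underside, on the bench. Its -x side is the front (control panel, lid tongue), roughly towards the robot; the lid hinge is along its +x rim. It does not move.
- lid (a joint): Opening angle of the bath's lid, rad: 0 shut (level), 0.785 = 45 degrees, stop at 1.3. The lid is an aluminium plate 240 x 200 x 10 mm, top 130.5 mm above the bench when shut, about 0.45 kg. It turns about the bath's y axis through point lid_hinge (front edge rises and moves back) and falls shut from any angle when let go; about 2 to 3 N up on the tongue lifts it.
- lid_hinge (a point): Point on the hinge axis, middle of the bath's far rim, at the underside of the lid. Turns with the lid; its x axis points away from the tongue, along the plate.
- lid_tongue (a point): Grip point in the lid's black tongue: 268 mm from the hinge axis along the plate, 6 mm above its underside, mid-width. The tongue stands out 50 mm in front of the plate and bath (this point 28 mm), 30 mm wide along the hinge axis, 14 mm thick. Pinched across its width from above it turns between the fingertips as the lid rises, so the gripper can stay vertical.
- basket: Loose steel wire basket, 76 (its x) x 96 (its y) x 50 mm high, about 0.28 kg, glass rings fixed inside. Origin: centre of underside. It stands on the lid. A bail handle of 6 mm rod rises from its two short sides to a level bar along its y, 110 mm above the underside; the open window below the bar is 84 mm wide, 57 mm high. A red grip tab stands on the bar. A half turn about z is the same.
- basket_bail (a point): Middle of the axis of the bail's bar (bar 6 mm thick), 110 mm above the basket's underside. Axes as the basket's.
- basket_tab (a point): Grip point in the red tab, 37 mm above the bail bar's axis. The tab is 12 mm thick (basket x), 30 mm wide (basket y) and reaches from 2 mm to 58 mm above the bar's axis: pinch it across its thickness from above, near this point, and the fingertips stay above the bar and the hook.
- drip_stand: Fixed stand: white base 190 x 120 x 12 mm, steel post of 16 mm diameter, 216 mm high, at its x = +85 mm, and a hook arm at the top that points to its -x, roughly towards the robot. Origin: on the bench, straight below the hook's saddle.
- hook_saddle (a point): Lowest point of the hook arm's axis, 200 mm above the bench, where the bail should rest. The arm is 8 mm thick round rod; from the saddle it slopes up to the tip (towards -x) and up to 208 mm at the post (+x). Axes as the stand's. A bail at rest here has its bar's axis about 7 mm above this point, across the arm.
- hook_tip (a point): Upturned end of the hook: 36 mm from the saddle to the stand's -x, axis 214 mm above the bench, top of the metal at 218 mm.
- red_jar: Bystander: white jar with red cap, 68 mm diameter, 120 mm high. Origin: centre of the underside.
- blue_jar: Bystander: white jar with blue cap, 56 mm diameter, 100 mm high. Origin: centre of the underside.
- amber_bottle: Bystander: amber bottle with blue cap, 68 mm diameter, 150 mm high. Origin: centre of the underside.
- beaker: Bystander: glass beaker, 72 mm diameter, 90 mm high. Origin: centre of the underside.
- crucible: Bystander: white ceramic bowl, 60 mm diameter, 50 mm high. Origin: centre of the underside.
- can: Bystander: aluminium can, 60 mm diameter, 90 mm high. Origin: centre of the underside.

How it is judged:
By the outcome, as a careful person would: the job done as asked, in the order asked, and still so for the second after the job is handed in, while the arm keeps its last pose, push and grip.
It also fails if it takes over 64 s, if anything falls off the work surface, if the arm or the gripper's body presses on something with over 40 N, if the wrist force passes 120 N, or if a joint passes its speed limit or range.

## Working session

There is one attempt and no reset: what is moved stays moved. The work goes in short steps, Python scripts to look and compute and a tool call to move; the robot and the scene stay as the last step left them, time stands still between calls to the robot, and variables do not carry over. Pictures are saved under pics/ and viewed, and the job is handed in when it is done.

Besides the shell and the picture viewer there is one more tool, called after "Emit:" in YAML: its name, and indented under it one key for each argument. carry_out: Moves the arm, as the interface text tells. Its arguments: {"type":"object","properties":{"rows":{"type":"array","items":{"type":"array","items":{"type":"number"}}},"jaw":{"type":"number"},"newtons":{"type":"number"}},"required":["rows"]}

```bash
ls; mkdir -p pics; cat > h.py <<'E'
import numpy as np, cv2
from rig import bot
from scipy.spatial.transform import Rotation as R
def rot(q): return R.from_quat([q[1],q[2],q[3],q[0]])
def ray(cp,uv):
    K=np.array(cp["camera_matrix"]);d=np.linalg.inv(K)@np.array([uv[0],uv[1],1.])
    d=rot(cp["orientation"]).apply(d);return np.array(cp["xyz"],float),d/np.linalg.norm(d)
def proj(cp,p):
    K=np.array(cp["camera_matrix"]);c=rot(cp["orientation"]).inv().apply(np.array(p,float)-np.array(cp["xyz"]))
    u=K@c.T if c.ndim==1 else (K@c.T); 
    return (u[:2]/u[2]).T
def atz(cp,uv,z):
    o,d=ray(cp,uv);return o+d*(z-o[2])/d[2]
def tri(l):
    A=np.zeros((3,3));b=np.zeros(3)
    for o,d in l:
        P=np.eye(3)-np.outer(d,d);A+=P;b+=P@o
    p=np.linalg.solve(A,b)
    res=[np.linalg.norm((np.eye(3)-np.outer(d,d))@(p-o)) for o,d in l]
    return p,res
E
python3 - <<'E'
from h import *
o=bot.get_obs();print(o)
for c in ("side","top","wrist"):
    cp=bot.camera_params(c);print(c,cp)
    cv2.imwrite(f"pics/{c}0.png",bot.capture(c))
E
```

```text
pics
{'clock': 0.0, 'qpos': array([8.83285711e-01, 1.04703001e-01, 9.64718419e-02, 1.56390353e+00,
       1.02424940e-05, 1.35311412e+00]), 'joint_vel': array([-0.00059734,  0.00184979,  0.00039779,  0.00043382,  0.0016919 ,
       -0.00018162]), 'joint_efforts': array([ 1.76918566e-03, -5.56932056e+01,  5.03646076e+01,  1.69242098e-02,
       -1.80877992e-04, -4.98789650e-07]), 'ee_pos': array([271.55150032, 534.91303925, 403.92142196]), 'tool_rot': array([-2.97240464e-04,  2.32759500e-01,  9.72534096e-01, -5.99566163e-04]), 'force': array([1.24842229, 0.61396783, 0.05674554]), 'moment': array([-0.0271661 ,  0.0129651 , -0.02203187]), 'finger_gap': 1.0015666886548427}
side {'camera_matrix': array([[483.96691342,   0.        , 311.51955199],
       [  0.        , 483.96691342, 227.15975835],
       [  0.        ,   0.        ,   1.        ]]), 'xyz': array([ 349.57835039, -861.68262618, 1090.95846228]), 'orientation': array([-0.38227751,  0.91574536, -0.11664139,  0.04085497])}
top {'camera_matrix': array([[520.81839217,   0.        , 315.3769227 ],
       [  0.        , 520.81839217, 244.33859575],
       [  0.        ,   0.        ,   1.        ]]), 'xyz': array([ 390.4275938 ,  -17.74059196, 1416.83631812]), 'orientation': array([ 0.05954714, -0.69614194,  0.71308764, -0.05784943])}
wrist {'camera_matrix': array([[345.25597994,   0.        , 318.59068287],
       [  0.        , 345.25597994, 240.49520039],
       [  0.        ,   0.        ,   1.        ]]), 'xyz': array([208.86514521, 566.5860387 , 372.49595209]), 'orientation': array([0.11848386, 0.8443311 , 0.51753322, 0.07229058])}
```

View pics/side0.png

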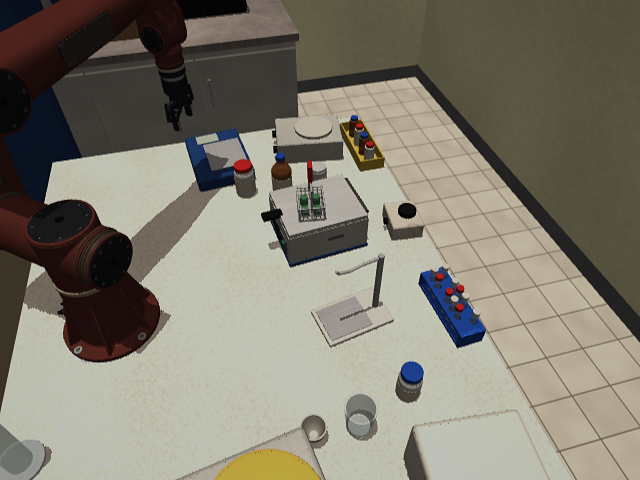

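View pics/top0.png

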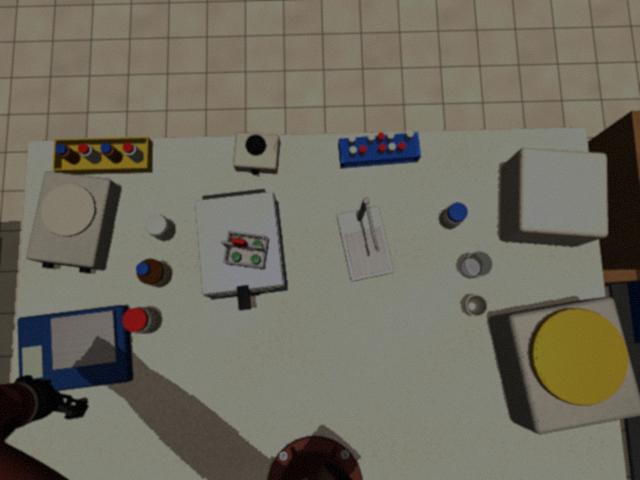

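```bash
python3 - <<'E'
from h import *
for n in ["lid_hinge","lid_tongue","basket","basket_bail","basket_tab","drip_stand","hook_saddle","hook_tip","bath"]:
    L=[];s=''
    for c in("side","top"):
        r=bot.mark_of(c,n)
        cp=bot.camera_params(c)
        for m in r[:2]: s+=f" {c} {np.round(m['uv'],1)} {m['confidence']:.2f}"
        if r: L.append(ray(cp,r[0]['uv']))
    print(n,s)
    if len(L)==2:
        p,res=tri(L);print("   ",p.round(1),np.round(res,1))
E
```

```text
lid_hinge  side [348.  271.7] 0.68 side [353.1 195.6] 0.67 top [234.6 195.7] 0.79 top [467.9 303.1] 0.59
    [ 802.4  254.  -308.5] [50.8 50.8]
lid_tongue  side [268.6 216. ] 0.58 side [317.3 183.1] 0.44 top [243.9 301.4] 0.81
    [467.  162.9 124.4] [1.6 1.6]
basket  side [310.2 208.1] 0.65 top [246.8 251.4] 0.87
    [590.  154.3 134. ] [2. 2.]
basket_bail  side [307.8 178.4] 0.63 side [346.6 320.6] 0.40 top [238.3 244.3] 0.91
    [588.1 159.3 242.3] [3.8 3.8]
basket_tab  side [310.3 169.4] 0.67 top [237.9 243.8] 0.90 top [470.5 309.9] 0.65
    [589.1 154.8 275.4] [1.7 1.7]
drip_stand  side [346.7 320.4] 0.70 top [366.  248.4] 0.92 top [378.7 249.4] 0.57
    [ 611.7 -156.5   -5.4] [2.6 2.6]
hook_saddle  side [351.1 273.8] 0.72 side [409.3 387.7] 0.28 top [374.7 232.4] 0.92 top [365.2 248. ] 0.19
    [ 616.5 -159.1  192.5] [4.8 4.8]
hook_tip  side [335.7 270.9] 0.76 side [408.9 387.4] 0.42 top [378.1 249.7] 0.96 top [470.8 307.5] 0.27
    [ 573.4 -162.6  219.2] [1.7 1.7]
bath  side [316.6 234.8] 0.95 top [165.7 231.8] 0.72
    [ 717.4  497.4 -342.4] [24.1 24.1]
```

```bash
python3 - <<'E'
from h import *
a=cv2.imread("pics/top0.png");b=cv2.imread("pics/side0.png")
cv2.imwrite("pics/z1.png",cv2.resize(a[180:320,185:295],None,fx=5,fy=5,interpolation=cv2.INTER_CUBIC)[:600])
cv2.imwrite("pics/z2.png",cv2.resize(a[190:290,330:400],None,fx=6,fy=6,interpolation=cv2.INTER_CUBIC))
cv2.imwrite("pics/z3.png",cv2.resize(b[155:275,255:395],None,fx=5,fy=5,interpolation=cv2.INTER_CUBIC))
cv2.imwrite("pics/z4.png",cv2.resize(b[245:355,300:400],None,fx=5,fy=5,interpolation=cv2.INTER_CUBIC))
E
```

```text
(no output)
```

View pics/z1.png

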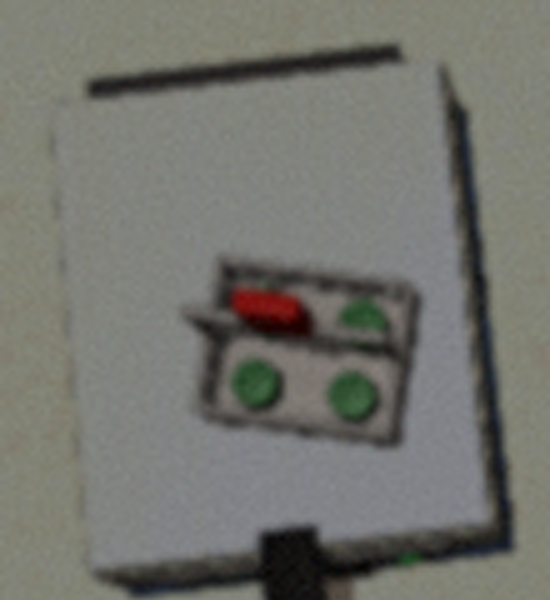

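View pics/z2.png

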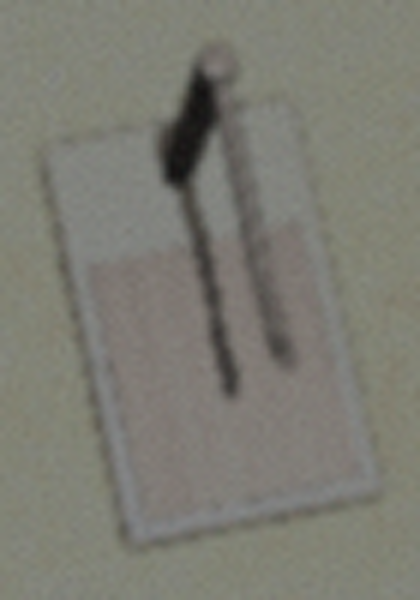

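View pics/z3.png

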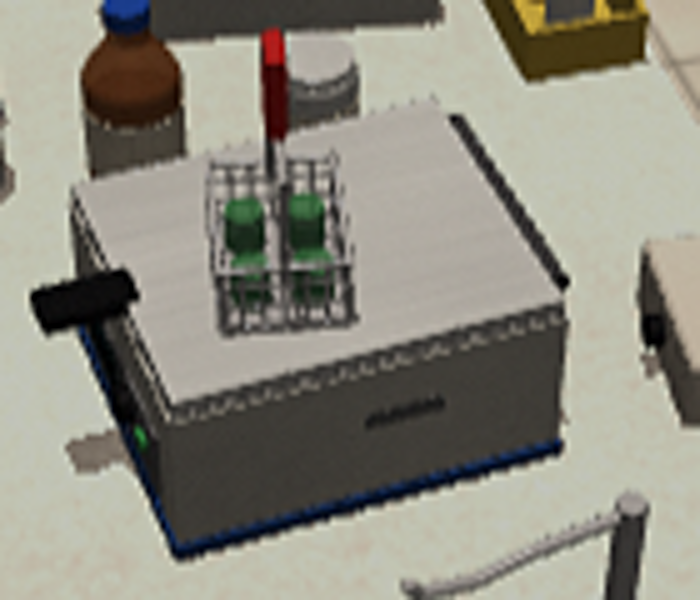

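View pics/z4.png

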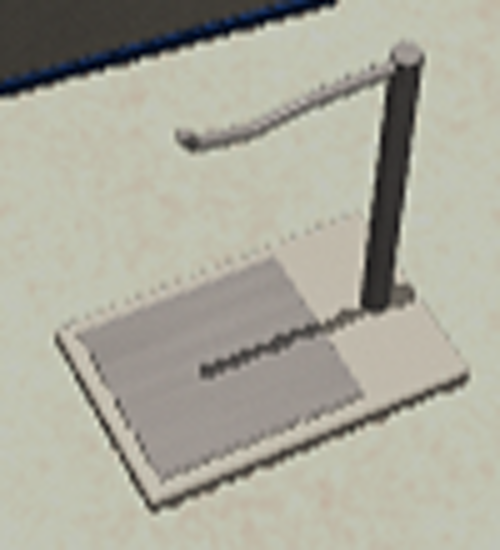

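```bash
cat > fit.py <<'E'
from h import *
from scipy.optimize import least_squares
T=bot.camera_params("top");S=bot.camera_params("side")
t1=lambda p:np.array(p)/5+[185,180]
t2=lambda p:np.array(p)/6+[330,190]
s3=lambda p:np.array(p)/5+[255,155]
s4=lambda p:np.array(p)/5+[300,245]
def fit(obs,x0,name):
    def f(v,full=False):
        c,s=np.cos(v[2]),np.sin(v[2]);r=[]
        for cp,uv,p in obs:
            w=[v[0]+c*p[0]-s*p[1],v[1]+s*p[0]+c*p[1],p[2]]
            r+=list(proj(cp,w)-uv)
        return np.array(r)
    q=least_squares(f,x0,loss='soft_l1')
    print(name,q.x.round(3),"\n",f(q.x).reshape(-1,2).round(1).tolist());return q.x
obs=[(T,t1((57,100)),(120,100,130.5)),(T,t1((440,62)),(120,-100,130.5)),(T,t1((492,525)),(-120,-100,130.5)),(T,t1((95,572)),(-120,100,130.5)),
 (S,s3((173,405)),(-120,-100,130.5)),(S,s3((73,190)),(-120,100,130.5)),(S,s3((435,100)),(120,100,130.5)),(S,s3((563,302)),(120,-100,130.5)),
 (S,s3((180,552)),(-120,-100,0)),(S,s3((562,447)),(120,-100,0))]
fit(obs,[590,160,.1],"bath")
z=180.5;b=130.5
obs=[(T,t1((220,260)),(38,48,z)),(T,t1((417,288)),(38,-48,z)),(T,t1((400,442)),(-38,-48,z)),(T,t1((200,412)),(-38,48,z)),
 (S,s3((208,158)),(-38,48,z)),(S,s3((337,155)),(38,48,z)),(S,s3((352,265)),(38,-48,z)),(S,s3((217,272)),(-38,-48,z)),
 (S,s3((225,333)),(-38,-48,b)),(S,s3((352,323)),(38,-48,b)),(S,s3((273,33)),(0,0,b+110+58))]
fit(obs,[590,155,-.1],"basket")
obs=[(T,t2((217,65)),(85,0,216)),(T,t2((283,360)),(-38,0,216)),(S,s4((407,52)),(85,0,216)),(S,s4((185,138)),(-38,0,216)),(S,s4((375,305)),(85,0,12))]
for dx,dy,a,bb in ((95,60,(47,140),None),(95,-60,(295,100),(468,375)),(-95,-60,(380,490),(155,498)),(-95,60,(130,540),(57,330))):
    pass
fit(obs,[610,-157,.15],"stand")
for p in [(47,140),(295,100),(380,490),(130,540)]: print(atz(T,t2(p),12).round(1))
E
python3 fit.py
```

```text
bath [6.15935e+02 1.73723e+02 9.40000e-02] 
 [[-0.8, 0.7], [0.8, -0.7], [0.5, 0.2], [-0.7, 0.3], [-0.2, -0.2], [-0.1, -1.3], [0.6, -0.7], [1.1, -0.4], [0.5, 1.1], [-1.6, 1.5]]
basket [ 5.88630e+02  1.48961e+02 -1.62000e-01] 
 [[0.3, -0.3], [0.1, -0.5], [-1.3, -0.3], [-0.9, 0.2], [-0.4, 0.7], [-0.2, -0.4], [0.3, -0.3], [0.0, 0.1], [-1.0, 0.8], [0.1, 1.0], [0.3, 2.4]]
stand [ 6.10634e+02 -1.56461e+02  1.86000e-01] 
 [[0.3, -0.3], [1.1, 0.7], [0.4, -0.4], [-0.5, -0.7], [0.2, -0.7]]
[711.4 -81.2  12. ]
[ 727.5 -196.1   12. ]
[ 545.9 -226.5   12. ]
[ 526.  -112.9   12. ]
```

```bash
cat >> h.py <<'E'
def tgt(az): # tool down, tool y azimuth az(rad)
    y=np.array([np.cos(az),np.sin(az),0]);z=np.array([0,0,-1.]);x=np.cross(y,z)
    return R.from_matrix(np.c_[x,y,z])
def plan(p,az,n=1,o=None):
    o=o or bot.get_obs();r=rot(o["tool_rot"])
    s=r.inv().apply(np.array(p)-o["ee_pos"]);v=(r.inv()*tgt(az)).as_rotvec(degrees=True)
    print("total",s.round(1),v.round(2),"dist",np.linalg.norm(s).round(1))
    for k in range(1,n+1): print((s*k/n).round(1).tolist()+(v*k/n).round(2).tolist())
    return s,v
E
python3 - <<'E'
from h import *
plan([589,149,500],-.165,14)
E
```

```text
total [-457.7 -200.5  -95.3] [ 1.000e-02 -0.000e+00  7.254e+01] dist 508.7
[-32.7, -14.3, -6.8, 0.0, -0.0, 5.18]
[-65.4, -28.6, -13.6, 0.0, -0.0, 10.36]
[-98.1, -43.0, -20.4, 0.0, -0.0, 15.54]
[-130.8, -57.3, -27.2, 0.0, -0.0, 20.72]
[-163.5, -71.6, -34.0, 0.0, -0.0, 25.91]
[-196.2, -85.9, -40.8, 0.0, -0.0, 31.09]
[-228.9, -100.3, -47.6, 0.0, -0.0, 36.27]
[-261.6, -114.6, -54.4, 0.0, -0.0, 41.45]
[-294.3, -128.9, -61.2, 0.01, -0.0, 46.63]
[-327.0, -143.2, -68.0, 0.01, -0.0, 51.81]
[-359.7, -157.5, -74.8, 0.01, -0.0, 56.99]
[-392.4, -171.9, -81.6, 0.01, -0.0, 62.17]
[-425.1, -186.2, -88.4, 0.01, -0.0, 67.36]
[-457.7, -200.5, -95.3, 0.01, -0.0, 72.54]
```

Raise first, then traverse.

Emit:
carry_out:
  rows:
    - [-30, -15, -30, 0, 0, 5]
    - [-65, -30, -60, 0, 0, 10]
    - [-100, -45, -85, 0, 0, 16]
    - [-130, -57, -95, 0, 0, 21]
    - [-163, -72, -95, 0, 0, 26]
  jaw: 1
  newtons: 40

```text
clock: 1.55
ee_pos: [385.1, 396.1, 502.0]
tool_rot: [0.001, 0.447, 0.894, 0.002]
force: [0.6, 0.6, 0.5]
finger_gap: 0.999
```

```bash
python3 - <<'E'
from h import *
print(bot.get_obs()["ee_pos"])
plan([589,149,500],-.165,8)
E
```

```text
[385.13350838 396.07713153 502.01282671]
total [-320.    14.7    2.1] [ 0.2  -0.08 46.34] dist 320.3
[-40.0, 1.8, 0.3, 0.03, -0.01, 5.79]
[-80.0, 3.7, 0.5, 0.05, -0.02, 11.59]
[-120.0, 5.5, 0.8, 0.08, -0.03, 17.38]
[-160.0, 7.4, 1.1, 0.1, -0.04, 23.17]
[-200.0, 9.2, 1.3, 0.13, -0.05, 28.96]
[-240.0, 11.1, 1.6, 0.15, -0.06, 34.76]
[-280.0, 12.9, 1.9, 0.18, -0.07, 40.55]
[-320.0, 14.7, 2.1, 0.2, -0.08, 46.34]
```

Emit:
carry_out:
  rows:
    - [-40, 2, 0, 0, 0, 6]
    - [-85, 4, 0, 0, 0, 13]
    - [-130, 6, 1, 0, 0, 20]
    - [-175, 8, 1, 0, 0, 27]
    - [-210, 10, 1, 0, 0, 34]

```text
clock: 2.05
ee_pos: [520.4, 232.0, 501.0]
tool_rot: [0.001, 0.691, 0.723, 0.002]
force: [0.3, 0.0, 0.1]
finger_gap: 0.996
```

```bash
python3 - <<'E'
from h import *
print(bot.get_obs()["ee_pos"])
plan([589,149,500],-.165,4)
cv2.imwrite("pics/w1.png",bot.capture("wrist"))
cp=bot.camera_params("wrist");print(cp["xyz"])
for n in ["basket","basket_bail","basket_tab","lid_tongue","lid_hinge"]:
    for m in bot.mark_of("wrist",n)[:2]: print(n,np.round(m['uv'],1),m['confidence'])
E
```

```text
[520.42381362 231.97881152 501.00733131]
total [-85.9  64.8   1.1] [ 0.18 -0.12 11.99] dist 107.7
[-21.5, 16.2, 0.3, 0.04, -0.03, 3.0]
[-43.0, 32.4, 0.5, 0.09, -0.06, 5.99]
[-64.4, 48.6, 0.8, 0.13, -0.09, 8.99]
[-85.9, 64.8, 1.1, 0.18, -0.12, 11.99]
[520.60430099 299.00122739 468.68544712]
basket [380.  293.2] 0.56
basket [252.9  21.2] 0.49
basket_bail [404.6 352. ] 0.91
basket_bail [418.1 382.8] 0.22
basket_tab [418.3 381.4] 0.74
lid_tongue [265.4 276.4] 0.59
lid_hinge [518.  260.5] 0.88
lid_hinge [450.3  67.7] 0.66
```

View pics/w1.png

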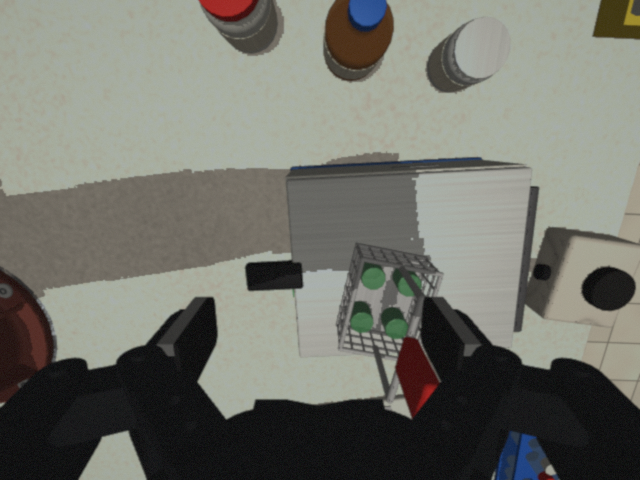

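```bash
python3 - <<'E'
from h import *
cp=bot.camera_params("wrist");im=cv2.imread("pics/w1.png")
def W(v,p):
    c,s=np.cos(v[2]),np.sin(v[2]);return [v[0]+c*p[0]-s*p[1],v[1]+s*p[0]+c*p[1],p[2]]
def poly(v,pts,col):
    q=np.array([proj(cp,W(v,p)) for p in pts]).round().astype(int);cv2.polylines(im,[q],True,col,1)
B=(615.9,173.7,.094)
poly(B,[(120,100,130.5),(120,-100,130.5),(-120,-100,130.5),(-120,100,130.5)],(0,0,255))
poly(B,[(-120,15,133),(-120,-15,133),(-170,-15,133),(-170,15,133)],(0,255,255))
K=(588.6,149,-.163)
for z in(130.5,180.5): poly(K,[(38,48,z),(38,-48,z),(-38,-48,z),(-38,48,z)],(255,0,255))
poly(K,[(0,42,180),(0,42,240.5),(0,-42,240.5),(0,-42,180)],(255,255,0))
for x in(-6,6):poly(K,[(x,15,242.5),(x,-15,242.5),(x,-15,298.5),(x,15,298.5)],(0,255,0))
cv2.imwrite("pics/w1o.png",cv2.resize(im[150:430,230:560],None,fx=2.4,fy=2.1))
E
```

```text
(no output)
```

View pics/w1o.png

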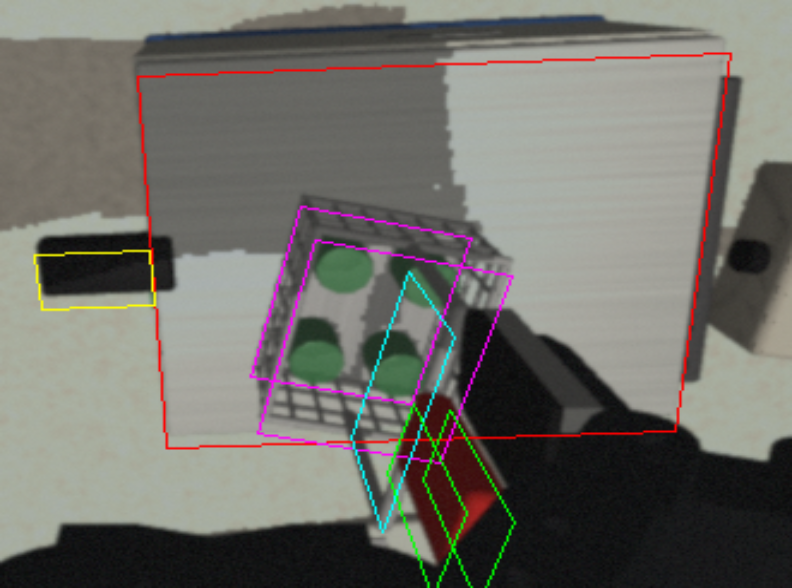

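```bash
python3 - <<'E'
from h import *
cp=bot.camera_params("wrist");print(cp["xyz"],bot.get_obs()["ee_pos"],bot.get_obs()["clock"])
cv2.imwrite("pics/w2.png",bot.capture("wrist"))
im=cv2.imread("pics/w2.png");a=cv2.imread("pics/w1.png")
print(cv2.phaseCorrelate(np.float32(cv2.cvtColor(a,6)[:260]),np.float32(cv2.cvtColor(im,6)[:260])))
def W(v,p):
    c,s=np.cos(v[2]),np.sin(v[2]);return [v[0]+c*p[0]-s*p[1],v[1]+s*p[0]+c*p[1],p[2]]
def poly(v,pts,col):
    q=np.array([proj(cp,W(v,p)) for p in pts]).round().astype(int);cv2.polylines(im,[q],True,col,1)
B=(615.9,173.7,.094)
poly(B,[(120,100,130.5),(120,-100,130.5),(-120,-100,130.5),(-120,100,130.5)],(0,0,255))
poly(B,[(-120,15,133),(-120,-15,133),(-170,-15,133),(-170,15,133)],(0,255,255))
K=(588.6,149,-.163)
for z in(130.5,180.5): poly(K,[(38,48,z),(38,-48,z),(-38,-48,z),(-38,48,z)],(255,0,255))
poly(K,[(0,42,180),(0,42,240.5),(0,-42,240.5),(0,-42,180)],(255,255,0))
for x in(-6,6):poly(K,[(x,15,242.5),(x,-15,242.5),(x,-15,298.5),(x,15,298.5)],(0,255,0))
cv2.imwrite("pics/w2o.png",cv2.resize(im[150:430,230:560],None,fx=2.4,fy=2.1))
E
```

```text
[515.0444793  304.70261698 469.88430894] [518.7447125  234.67974184 501.27784766] 2.35
((1.0404876099608487, 0.039448618937313995), 0.2910961915828564)
```

View pics/w2o.png

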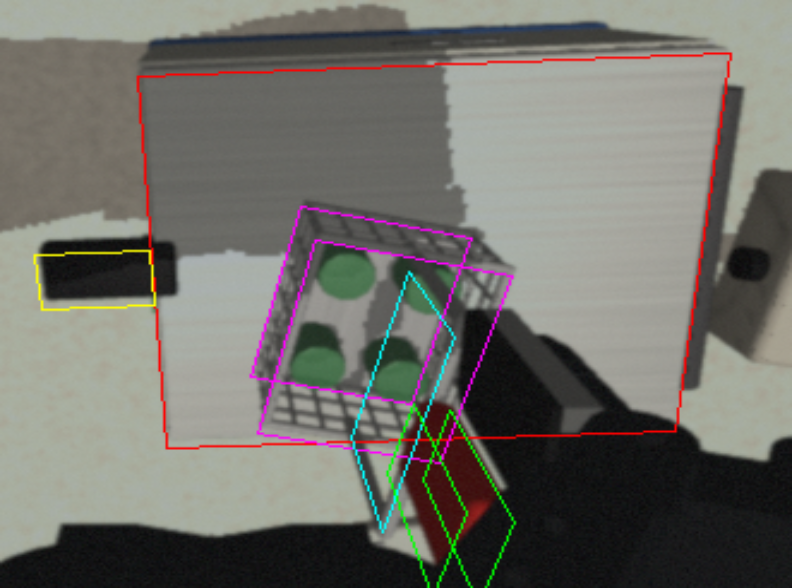

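```bash
python3 - <<'E'
from h import *
cp=bot.camera_params("wrist");print(cp["xyz"],bot.get_obs()["ee_pos"])
im=bot.capture("wrist");cv2.imwrite("pics/w3.png",im)
import json;json.dump({k:np.array(v).tolist() for k,v in cp.items()},open("w3.json","w"))
cv2.imwrite("pics/w3z.png",cv2.resize(im[225:425,320:480],None,fx=3,fy=3,interpolation=cv2.INTER_CUBIC))
cv2.imwrite("pics/w3y.png",cv2.resize(im[150:370,235:335],None,fx=2.7,fy=2.7,interpolation=cv2.INTER_CUBIC))
E
```

```text
[514.87036548 304.94764411 469.95468856] [518.6008345  234.91340311 501.3224372 ]
```

View pics/w3z.png

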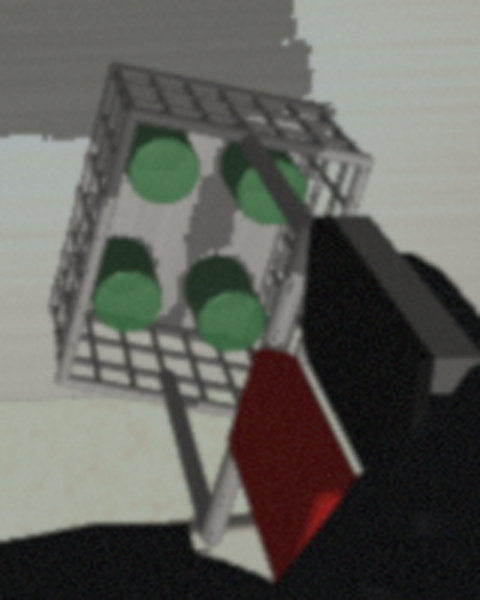

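View pics/w3y.png

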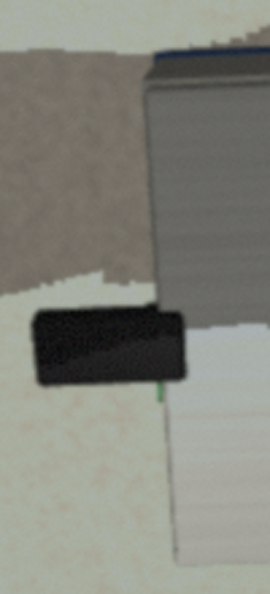

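```bash
sed -i 's/^fit(/#fit(/' fit.py; cp fit.py fit2.py; python3 - <<'E'
s=open('fit2.py').read()
import re
s=s.replace('obs=[(T,t1((57','bathobs=[(T,t1((57',1).replace('obs=[(T,t1((220','basobs=[(T,t1((220',1)
s=s[:s.index('obs=[(T,t2')]
s+='''
import json
Wc=json.load(open("w3.json"))
z1=lambda p:np.array(p)/3+[320,225]
z2=lambda p:np.array(p)/2.7+[235,150]
wb=[(Wc,z1((113,65)),(-38,48,130.5)),(Wc,z1((133,122)),(-38,48,z)),(Wc,z1((370,157)),(38,48,z)),(Wc,z1((60,382)),(-38,-48,z)),
(Wc,z1((265,350)),(-6,15,242.5)),(Wc,z1((228,440)),(-6,-15,242.5)),(Wc,z1((275,580)),(-6,-15,298.5)),(Wc,z1((358,470)),(-6,15,298.5))]
wl=[(Wc,z2((148,88)),(-120,100,130.5)),(Wc,z2((178,562)),(-120,-100,130.5)),(Wc,np.array((732/2.4+230,88/2.1+150-2)),(120,100,130.5)),
 (Wc,z2((35,312)),(-170,15,133.5)),(Wc,z2((42,385)),(-170,-15,133.5))]
for nm,o in (("bath fixed",bathobs),("bath wrist",[wl[i] for i in(0,1,3,4)]),("bath all",bathobs+wl)): fit(o,[615,174,.09],nm)
for nm,o in (("bas fixed",basobs),("bas wrist",wb),("bas tab",wb[4:]),("bas all",basobs+wb)): fit(o,[589,150,-.16],nm)
'''
open('fit2.py','w').write(s)
E
python3 fit2.py
```

```text
bath fixed [6.15935e+02 1.73723e+02 9.40000e-02] 
 [[-0.8, 0.7], [0.8, -0.7], [0.5, 0.2], [-0.7, 0.3], [-0.2, -0.2], [-0.1, -1.3], [0.6, -0.7], [1.1, -0.4], [0.5, 1.1], [-1.6, 1.5]]
bath wrist [6.18935e+02 1.79009e+02 9.10000e-02] 
 [[0.7, -1.7], [0.6, 0.8], [-0.8, 0.5], [-0.6, 0.1]]
bath all [6.17617e+02 1.75642e+02 7.80000e-02] 
 [[-0.8, -0.5], [0.9, -0.8], [-0.9, 0.2], [-2.2, -0.9], [-0.4, -1.1], [0.7, -2.3], [1.6, -0.9], [1.3, -0.4], [0.2, 0.2], [-1.5, 1.5], [0.5, 0.0], [-1.8, 2.2], [2.1, -14.2], [-2.0, 1.5], [-2.2, 1.1]]
bas fixed [ 5.88630e+02  1.48961e+02 -1.62000e-01] 
 [[0.3, -0.3], [0.1, -0.5], [-1.3, -0.3], [-0.9, 0.2], [-0.4, 0.7], [-0.2, -0.4], [0.3, -0.3], [0.0, 0.1], [-1.0, 0.8], [0.1, 1.0], [0.3, 2.4]]
bas wrist [ 5.91413e+02  1.52898e+02 -1.57000e-01] 
 [[0.4, -1.9], [0.1, -4.9], [3.1, -0.1], [0.3, 0.9], [-2.1, -4.1], [-0.4, -0.2], [3.8, 11.5], [-9.6, 7.7]]
bas tab [ 5.91925e+02  1.57269e+02 -3.95000e-01] 
 [[4.5, -9.5], [-2.7, -7.9], [1.0, 2.4], [-1.1, 1.1]]
bas all [ 5.90869e+02  1.52353e+02 -1.62000e-01] 
 [[-1.1, -1.1], [-1.3, -1.4], [-2.8, -1.2], [-2.4, -0.7], [0.1, -0.2], [0.2, -1.3], [0.7, -1.3], [0.5, -0.8], [-0.5, -0.1], [0.6, 0.0], [0.8, 1.5], [0.1, -1.6], [-0.2, -4.5], [2.6, 0.7], [-0.5, 1.2], [-2.8, -3.5], [-1.3, 0.3], [2.7, 12.1], [-10.5, 8.4]]
```

```bash
python3 - <<'E'
from h import *
plan([590,151,500],-.162,4)
E
```

```text
total [-87.7  67.    1.4] [ 0.18 -0.14 12.29] dist 110.3
[-21.9, 16.7, 0.4, 0.04, -0.03, 3.07]
[-43.8, 33.5, 0.7, 0.09, -0.07, 6.15]
[-65.7, 50.2, 1.1, 0.13, -0.1, 9.22]
[-87.7, 67.0, 1.4, 0.18, -0.14, 12.29]
```

Emit:
carry_out:
  rows:
    - [-25, 20, 0, 0, 0, 4]
    - [-52, 40, 1, 0, 0, 8]
    - [-75, 57, 1, 0, 0, 11]
    - [-87.7, 67, 1.4, 0, 0, 12.3]
    - [-87.7, 67, 1.4, 0, 0, 12.3]

```text
clock: 2.95
ee_pos: [590.7, 150.3, 499.4]
tool_rot: [0.0, 0.762, 0.647, 0.002]
force: [-0.5, 0.4, -0.8]
finger_gap: 1.001
```

```bash
python3 - <<'E'
from h import *
im=bot.capture("wrist");cv2.imwrite("pics/w4.png",im)
print(bot.get_obs()["ee_pos"]);plan([590,151,432],-.162,4)
E
```

```text
[590.06585412 151.19120882 499.77571746]
total [-0.4 -0.2 67.8] [ 0.13 -0.17  0.03] dist 67.8
[-0.1, -0.0, 16.9, 0.03, -0.04, 0.01]
[-0.2, -0.1, 33.9, 0.06, -0.08, 0.02]
[-0.3, -0.1, 50.8, 0.1, -0.12, 0.03]
[-0.4, -0.2, 67.8, 0.13, -0.17, 0.03]
```

View pics/w4.png

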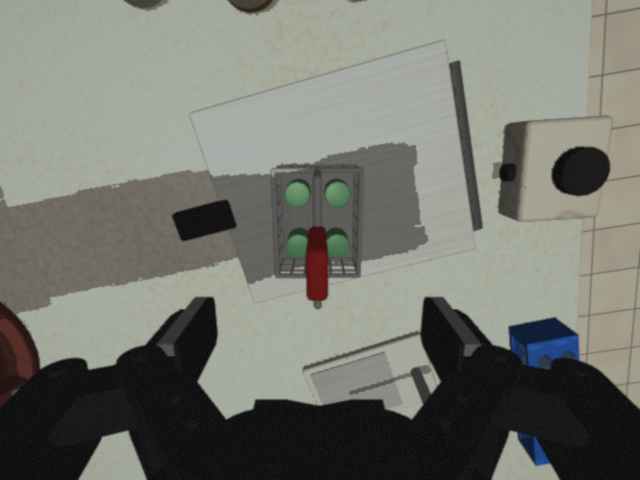

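Emit:
carry_out:
  rows:
    - [0, 0, 20, 0, 0, 0]
    - [0, 0, 40, 0, 0, 0]
    - [0, 0, 58, 0, 0, 0]
    - [0, 0, 67.5, 0, 0, 0]
    - [0, 0, 67.5, 0, 0, 0]

```text
clock: 3.5
ee_pos: [589.4, 152.3, 431.3]
tool_rot: [-0.001, 0.761, 0.649, 0.001]
force: [-0.4, -0.2, -0.0]
finger_gap: 0.999
```

Emit:
carry_out:
  rows:
    - [0, 0, 0, 0, 0, 0]
    - [0, 0, 0, 0, 0, 0]
    - [0, 0, 0, 0, 0, 0]
    - [0, 0, 0, 0, 0, 0]
    - [0, 0, 0, 0, 0, 0]
  jaw: -1
  newtons: 40

```text
clock: 4.0
ee_pos: [589.5, 152.3, 431.6]
tool_rot: [-0.001, 0.761, 0.648, 0.001]
force: [1.9, -0.5, 1.4]
finger_gap: 0.142
```

Emit:
carry_out:
  rows:
    - [0, 0, 0, 0, 0, 0]
    - [0, 0, 0, 0, 0, 0]
    - [0, 0, 0, 0, 0, 0]

```text
clock: 4.3
ee_pos: [589.6, 152.2, 431.6]
tool_rot: [-0.001, 0.761, 0.648, 0.001]
force: [1.6, -0.9, -1.5]
finger_gap: 0.133
```

```bash
python3 - <<'E'
from h import *
im=bot.capture("wrist");cv2.imwrite("pics/w5.png",im)
o=bot.get_obs();print(o["ee_pos"],o["force"],o["finger_gap"])
E
```

```text
[589.60565218 152.23747617 431.62118138] [ 1.17787841  0.12528631 -1.08750545] 0.13109061701931538
```

View pics/w5.png

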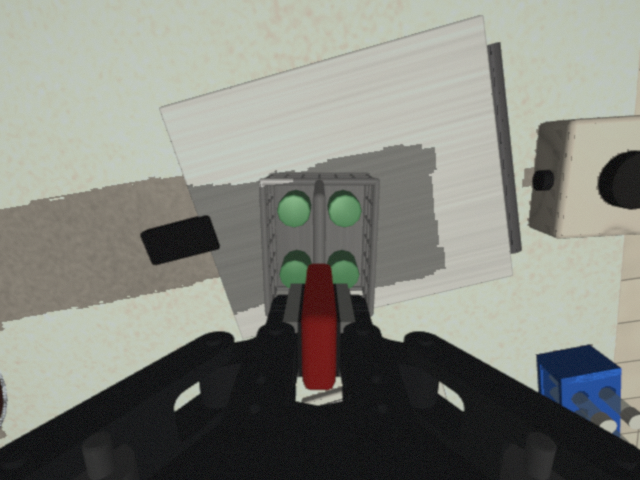

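Emit:
carry_out:
  rows:
    - [0, 0, -5, 0, 0, 0]
    - [0, 0, -12, 0, 0, 0]
    - [0, 0, -20, 0, 0, 0]
    - [0, 0, -26, 0, 0, 0]
    - [0, 0, -26, 0, 0, 0]

```text
clock: 4.85
ee_pos: [589.7, 152.2, 459.1]
tool_rot: [0.0, 0.761, 0.648, 0.002]
force: [-0.0, 0.3, -2.6]
finger_gap: 0.134
```

```bash
python3 - <<'E'
from h import *
im=bot.capture("side");cv2.imwrite("pics/s6.png",cv2.resize(im[140:300,240:420],None,fx=3.3,fy=3.3))
o=bot.get_obs();print(o["ee_pos"],o["force"],o["finger_gap"])
plan([522.5,-171.4,457],.183,14)
E
```

```text
[589.70576293 152.17937321 458.30920588] [ 0.15586625 -0.47617662 -3.20792261] 0.13328894840993294
total [-3.302e+02 -1.490e+01  3.000e-01] [  0.14  -0.15 -19.64] dist 330.5
[-23.6, -1.1, 0.0, 0.01, -0.01, -1.4]
[-47.2, -2.1, 0.0, 0.02, -0.02, -2.81]
[-70.7, -3.2, 0.1, 0.03, -0.03, -4.21]
[-94.3, -4.3, 0.1, 0.04, -0.04, -5.61]
[-117.9, -5.3, 0.1, 0.05, -0.05, -7.01]
[-141.5, -6.4, 0.1, 0.06, -0.06, -8.42]
[-165.1, -7.4, 0.1, 0.07, -0.07, -9.82]
[-188.7, -8.5, 0.2, 0.08, -0.09, -11.22]
[-212.2, -9.6, 0.2, 0.09, -0.1, -12.62]
[-235.8, -10.6, 0.2, 0.1, -0.11, -14.03]
[-259.4, -11.7, 0.2, 0.11, -0.12, -15.43]
[-283.0, -12.8, 0.3, 0.12, -0.13, -16.83]
[-306.6, -13.8, 0.3, 0.13, -0.14, -18.23]
[-330.2, -14.9, 0.3, 0.14, -0.15, -19.64]
```

View pics/s6.png

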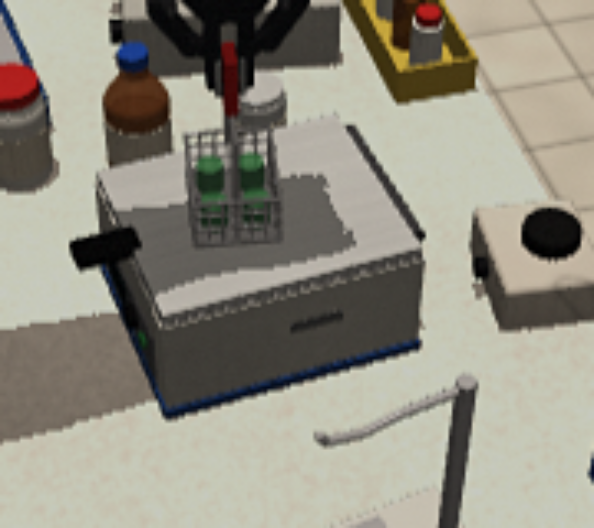

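Emit:
carry_out:
  rows:
    - [-8, 0, 0, 0, 0, -0.5]
    - [-24, -1, 0, 0, 0, -1.5]
    - [-48, -2, 0, 0, 0, -3]
    - [-76, -3, 0, 0, 0, -4.5]
    - [-104, -5, 0, 0, 0, -6]

```text
clock: 5.4
ee_pos: [567.8, 49.0, 457.5]
tool_rot: [-0.0, 0.726, 0.688, 0.002]
force: [1.0, 0.2, -3.6]
finger_gap: 0.136
```

Emit:
carry_out:
  rows:
    - [-28, 2, 0, 0, 0, -1.5]
    - [-56, 4, 0, 0, 0, -3]
    - [-84, 6, 0, 0, 0, -5]
    - [-112, 8, 0, 0, 0, -6.5]
    - [-140, 10, 0, 0, 0, -8]

```text
clock: 5.9
ee_pos: [569.9, -92.9, 456.8]
tool_rot: [-0.0, 0.675, 0.737, 0.001]
force: [1.0, 0.5, -3.3]
finger_gap: 0.134
```

```bash
python3 - <<'E'
from h import *
o=bot.get_obs();print(o["ee_pos"],o["force"],o["finger_gap"])
plan([522.5,-171.4,457],.183,5)
E
```

```text
[569.88082481 -92.86876842 456.80809788] [ 0.99333954  0.46013485 -3.28943112] 0.1343421739436191
total [-74.1 -54.1  -0.4] [ 0.09 -0.13 -5.46] dist 91.7
[-14.8, -10.8, -0.1, 0.02, -0.03, -1.09]
[-29.6, -21.6, -0.2, 0.04, -0.05, -2.18]
[-44.4, -32.4, -0.3, 0.06, -0.08, -3.27]
[-59.3, -43.3, -0.4, 0.08, -0.1, -4.37]
[-74.1, -54.1, -0.4, 0.09, -0.13, -5.46]
```

Emit:
carry_out:
  rows:
    - [0, -18, 0, 0, 0, -1]
    - [0, -38, 0, 0, 0, -3]
    - [-20, -52, 0, 0, 0, -4.5]
    - [-45, -54, 0, 0, 0, -5.5]
    - [-66, -54, 0, 0, 0, -5.5]

```text
clock: 6.4
ee_pos: [521.1, -164.6, 456.5]
tool_rot: [-0.0, 0.639, 0.769, 0.001]
force: [0.2, 0.9, -3.9]
finger_gap: 0.133
```

Emit:
carry_out:
  rows:
    - [-6, 0, 2, 0, 0, 0]
    - [-8, 0, 8, 0, 0, 0]
    - [-8, 0, 16, 0, 0, 0]

```text
clock: 6.7
ee_pos: [522.5, -172.3, 440.0]
tool_rot: [-0.0, 0.639, 0.769, 0.001]
force: [0.4, -0.1, -3.9]
finger_gap: 0.138
```

```bash
python3 - <<'E'
from h import *
o=bot.get_obs();print(o["ee_pos"],o["force"],o["finger_gap"])
for c in("side","top"):
    cv2.imwrite(f"pics/{c}7.png",bot.capture(c))
    for n in ["basket_bail","basket_tab","hook_saddle","hook_tip","basket"]:
        for m in bot.mark_of(c,n)[:1]: print(c,n,np.round(m['uv'],1),m['confidence'])
a=cv2.imread("pics/side7.png")[200:370,260:420];b=cv2.imread("pics/top7.png")[180:300,310:420]
cv2.imwrite("pics/7.png",np.hstack([cv2.resize(a,(470,500),interpolation=2),cv2.resize(b,(320,500),interpolation=2)]))
plan([522.5,-171.4,426],.183,1)
E
```

```text
[ 522.47307691 -172.33820558  439.98583869] [ 0.38427505 -0.11866664 -3.91723438] 0.13788710725451653
side basket_bail [313.6 268. ] 0.77
side basket_tab [315.8 261.2] 0.84
side hook_saddle [348.5 275.6] 0.7
side hook_tip [335.9 269.5] 0.75
side basket [316.2 297.9] 0.87
top hook_saddle [371.7 233.5] 0.9
top hook_tip [161.  274.7] 0.75
total [ 1.   0.1 14.7] [ 0.11 -0.09  0.09] dist 14.7
[1.0, 0.1, 14.7, 0.11, -0.09, 0.09]
```

View pics/7.png

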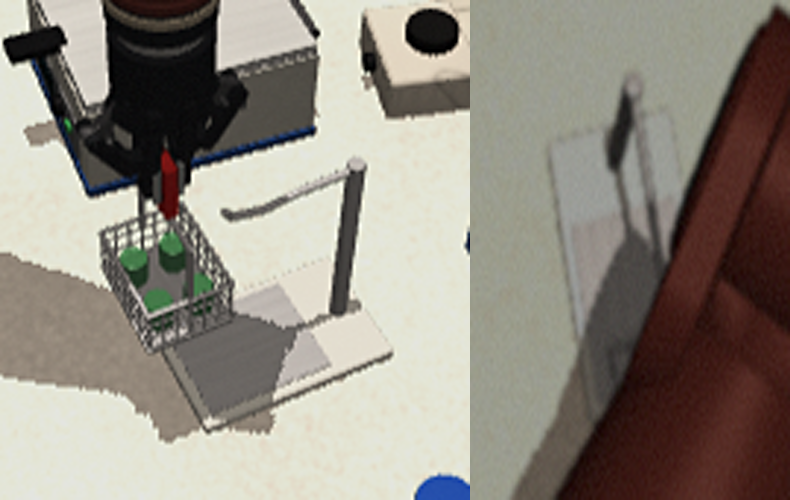

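Emit:
carry_out:
  rows:
    - [1, 0, 8, 0, 0, 0]
    - [1, 0, 15, 0, 0, 0]
    - [1, 0, 15, 0, 0, 0]

```text
clock: 7.6
ee_pos: [522.2, -171.2, 424.0]
tool_rot: [-0.001, 0.639, 0.769, 0.001]
force: [1.5, -0.4, -4.4]
finger_gap: 0.133
```

```bash
python3 - <<'E'
from h import *
o=bot.get_obs();print(o["ee_pos"],o["force"],o["finger_gap"])
cp=bot.camera_params("wrist")
im=bot.capture("wrist")
c,s=np.cos(.183),np.sin(.183)
for p in [(-36,0,214),(0,0,200),(85,0,216)]:
    u=proj(cp,[611+c*p[0],-155+s*p[0],p[2]]);print(u);cv2.circle(im,tuple(u.astype(int).tolist()),3,(0,0,255),1)
cv2.imwrite("pics/w8.png",im)
plan([611,-155,425],.183,5)
E
```

```text
[ 522.18539615 -171.20167351  423.98688873] [ 1.50816627 -0.37550223 -4.44485828] 0.13285275917444192
[417.20403686 275.09497806]
[471.49020807 266.40647543]
[639.12781156 276.51282829]
total [-0.3 90.3 -0.3] [ 0.04 -0.16  0.08] dist 90.3
[-0.1, 18.1, -0.1, 0.01, -0.03, 0.02]
[-0.1, 36.1, -0.1, 0.02, -0.06, 0.03]
[-0.2, 54.2, -0.2, 0.02, -0.09, 0.05]
[-0.2, 72.2, -0.2, 0.03, -0.13, 0.07]
[-0.3, 90.3, -0.3, 0.04, -0.16, 0.08]
```

View pics/w8.png

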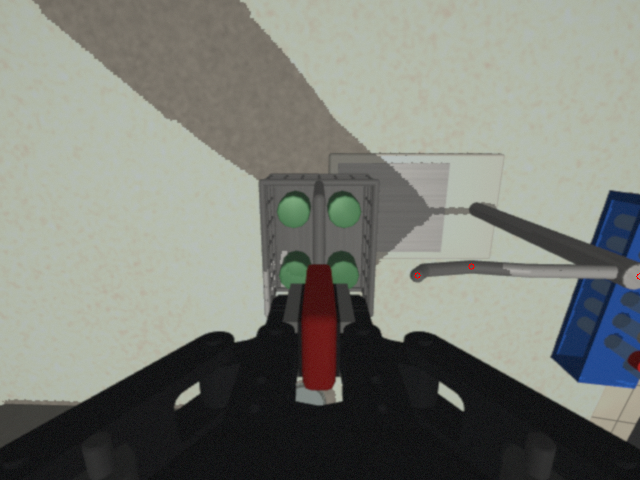

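Emit:
carry_out:
  rows:
    - [0, 5, 0, 0, 0, 0]
    - [0, 15, 0, 0, 0, 0]
    - [0, 28, 0, 0, 0, 0]
    - [0, 42, 0, 0, 0, 0]
    - [0, 55, 0, 0, 0, 0]

```text
clock: 8.15
ee_pos: [577.6, -160.9, 424.7]
tool_rot: [-0.001, 0.639, 0.769, 0.001]
force: [-0.0, 0.1, -2.9]
finger_gap: 0.133
```

Emit:
carry_out:
  rows:
    - [0, 13, 0, 0, 0, 0]
    - [0, 24, 0, 0, 0, 0]
    - [0, 32, 0, 0, 0, 0]
    - [0, 34, 0, 0, 0, 0]
    - [0, 34, 0, 0, 0, 0]

```text
clock: 8.65
ee_pos: [611.3, -154.6, 424.6]
tool_rot: [-0.001, 0.639, 0.769, 0.001]
force: [-1.3, -0.1, -2.5]
finger_gap: 0.136
```

```bash
python3 - <<'E'
from h import *
o=bot.get_obs();print(o["ee_pos"],o["force"],o["finger_gap"])
im=bot.capture("side")
a=im[200:370,260:420];b=bot.capture("wrist")
cv2.imwrite("pics/9.png",np.hstack([cv2.resize(a,(470,500),interpolation=2),cv2.resize(b[150:450,250:450],(320,500))]))
plan([611,-155,398],.183,1)
E
```

```text
[ 611.27957733 -154.55353617  424.62678027] [-1.31757994 -0.05798436 -2.48495953] 0.13630070231655667
total [-0.4  0.1 26.8] [ 0.06 -0.15  0.09] dist 26.8
[-0.4, 0.1, 26.8, 0.06, -0.15, 0.09]
```

View pics/9.png

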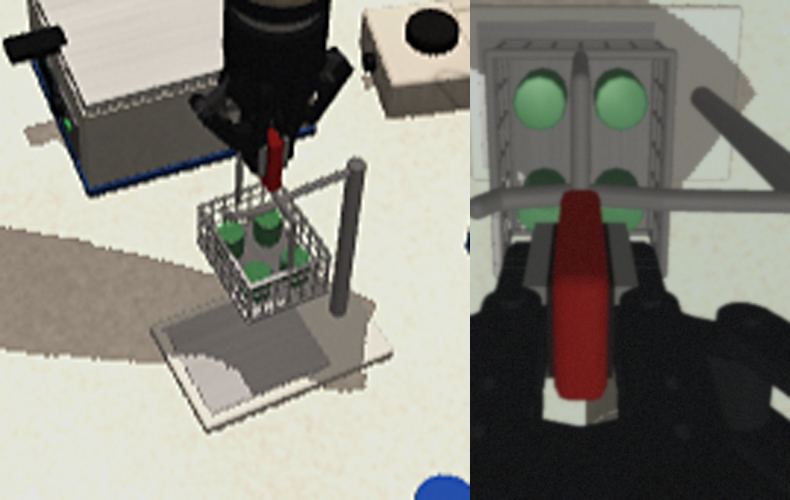

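Emit:
carry_out:
  rows:
    - [0, 0, 6, 0, 0, 0]
    - [0, 0, 12, 0, 0, 0]
    - [0, 0, 18, 0, 0, 0]
    - [0, 0, 22, 0, 0, 0]
    - [0, 0, 22, 0, 0, 0]

```text
clock: 9.25
ee_pos: [610.6, -154.6, 401.8]
tool_rot: [-0.001, 0.639, 0.769, 0.001]
force: [-0.5, -0.0, -3.3]
finger_gap: 0.135
```

Emit:
carry_out:
  rows:
    - [0, 0, 2, 0, 0, 0]
    - [0, 0, 4, 0, 0, 0]
    - [0, 0, 4, 0, 0, 0]

```text
clock: 9.55
ee_pos: [610.6, -154.6, 398.0]
tool_rot: [-0.001, 0.639, 0.769, 0.001]
force: [-0.4, -0.1, -2.4]
finger_gap: 0.135
```

Emit:
carry_out:
  rows:
    - [0, 0, 1, 0, 0, 0]
    - [0, 0, 2, 0, 0, 0]
    - [0, 0, 2, 0, 0, 0]

```text
clock: 9.85
ee_pos: [610.5, -154.5, 397.6]
tool_rot: [-0.0, 0.639, 0.769, 0.001]
force: [-4.4, 1.8, 6.6]
finger_gap: 0.139
```

Emit:
carry_out:
  rows:
    - [0, 0, 1, 0, 0, 0]
    - [0, 0, 1.5, 0, 0, 0]
    - [0, 0, 1.5, 0, 0, 0]

```text
clock: 10.15
ee_pos: [610.4, -154.4, 397.5]
tool_rot: [0.0, 0.639, 0.769, 0.001]
force: [-6.2, 2.6, 8.0]
finger_gap: 0.136
```

Emit:
carry_out:
  rows:
    - [0, 0, -0.5, 0, 0, 0]
    - [0, 0, -0.5, 0, 0, 0]

```text
clock: 10.35
ee_pos: [610.5, -154.4, 397.9]
tool_rot: [0.0, 0.639, 0.769, 0.001]
force: [-0.6, -0.1, -1.1]
finger_gap: 0.131
```

```bash
python3 - <<'E'
from h import *
o=bot.get_obs();print(o["ee_pos"],o["force"],o["finger_gap"])
im=bot.capture("side")
a=im[230:370,280:420];b=bot.capture("wrist")
cv2.imwrite("pics/10.png",np.hstack([cv2.resize(a,(500,500),interpolation=2),cv2.resize(b[150:450,250:430],(300,500))]))
E
```

```text
[ 610.48496169 -154.41170354  397.90216816] [-0.56293006 -0.09564958 -1.06139533] 0.13066677980383865
```

View pics/10.png

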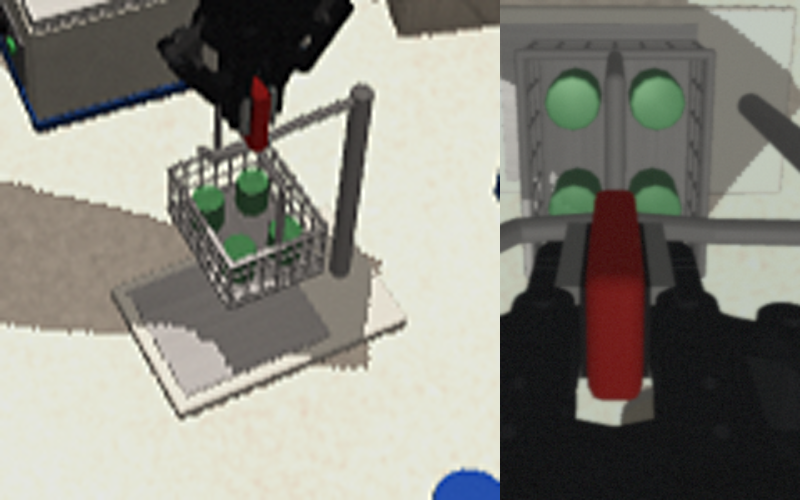

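Emit:
carry_out:
  rows:
    - [0, 0, 0, 0, 0, 0]
    - [0, 0, 0, 0, 0, 0]
    - [0, 0, 0, 0, 0, 0]
  jaw: 0.1

```text
clock: 10.75
ee_pos: [610.5, -154.5, 397.9]
tool_rot: [0.0, 0.639, 0.769, 0.001]
force: [-0.3, 0.5, -0.6]
finger_gap: 0.552
```

```bash
python3 - <<'E'
from h import *
o=bot.get_obs();print(o["ee_pos"],o["force"],o["finger_gap"])
im=bot.capture("side")
a=im[230:370,280:420];b=bot.capture("wrist")
cv2.imwrite("pics/11.png",np.hstack([cv2.resize(a,(500,500),interpolation=2),cv2.resize(b[150:450,250:430],(300,500))]))
E
```

```text
[ 610.54740338 -154.45114043  397.89493901] [-0.2895785   0.51764713 -0.60792154] 0.5519511258377461
```

View pics/11.png

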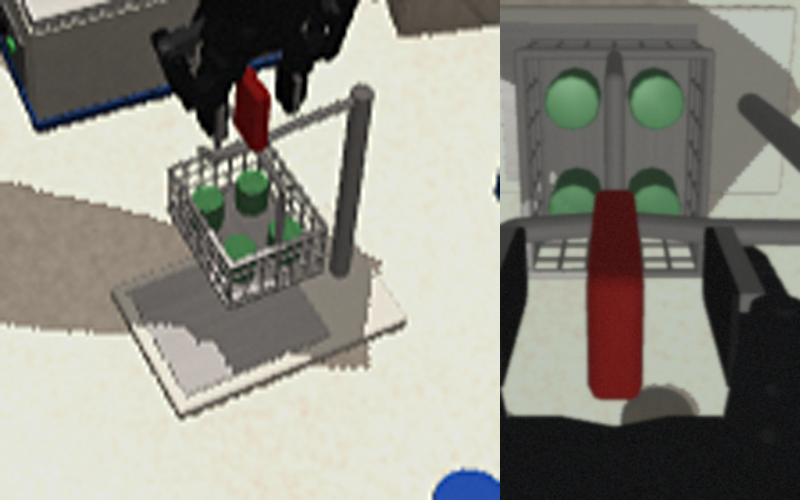

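Emit:
carry_out:
  rows:
    - [0, 0, -8, 0, 0, 0]
    - [0, 0, -25, 0, 0, 0]
    - [0, 0, -45, 0, 0, 0]
    - [0, 0, -68, 0, 0, 0]
    - [0, 0, -90, 0, 0, 0]

```text
clock: 11.35
ee_pos: [610.1, -154.5, 489.6]
tool_rot: [0.001, 0.639, 0.769, 0.001]
force: [-0.3, -0.4, -0.2]
finger_gap: 0.552
```

```bash
python3 - <<'E'
from h import *
o=bot.get_obs();print(o["ee_pos"],o["force"],o["finger_gap"],o["qpos"])
im=bot.capture("side")
a=im[230:370,280:420];b=bot.capture("wrist")
cv2.imwrite("pics/12.png",np.hstack([cv2.resize(a,(500,500),interpolation=2),cv2.resize(b[150:450,250:430],(300,500))]))
c,s=np.cos(.094),np.sin(.094)
print(616.5-148*c,175.5-148*s)
plan([469,162,480],.094+np.pi/2,10)
E
```

```text
[ 610.12112319 -154.50104291  489.60455677] [-0.33551221 -0.38800476 -0.21260988] 0.5524601936859831 [-0.45593312  0.23782441  0.4009346   1.73172157  0.00244548  0.9302288 ]
469.1533826799255 161.60847868908775
total [337.2 -80.9  10.8] [  0.23   0.4  -84.81] dist 346.9
[33.7, -8.1, 1.1, 0.02, 0.04, -8.48]
[67.4, -16.2, 2.2, 0.05, 0.08, -16.96]
[101.2, -24.3, 3.2, 0.07, 0.12, -25.44]
[134.9, -32.4, 4.3, 0.09, 0.16, -33.92]
[168.6, -40.4, 5.4, 0.12, 0.2, -42.41]
[202.3, -48.5, 6.5, 0.14, 0.24, -50.89]
[236.0, -56.6, 7.6, 0.16, 0.28, -59.37]
[269.8, -64.7, 8.6, 0.19, 0.32, -67.85]
[303.5, -72.8, 9.7, 0.21, 0.36, -76.33]
[337.2, -80.9, 10.8, 0.23, 0.4, -84.81]
```

View pics/12.png

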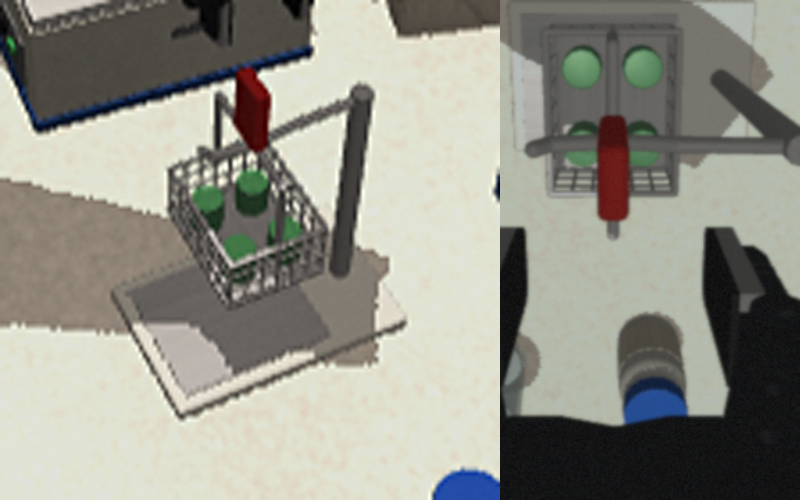

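Basket hangs upright and undisturbed. Moving on to the tongue.

Emit:
carry_out:
  rows:
    - [30, -8, 0, 0, 0, -8]
    - [67, -16, 0, 0, 0, -16]
    - [101, -24, 0, 0, 0, -24]
    - [135, -32, 1, 0, 0, -32]
    - [168, -40, 2, 0, 0, -40]
  jaw: 0.5

```text
clock: 11.95
ee_pos: [539.4, 4.4, 489.1]
tool_rot: [0.004, 0.335, 0.942, 0.001]
force: [1.6, 0.1, 0.2]
finger_gap: 0.748
```

```bash
python3 - <<'E'
from h import *
o=bot.get_obs();print(o["ee_pos"],o["finger_gap"])
plan([469,162,460],.094+np.pi/2,6)
E
```

```text
[539.3772517    4.41153588 489.09219476] 0.7482462465940934
total [154.2  77.8  28.5] [  0.08   0.42 -44.48] dist 175.0
[25.7, 13.0, 4.7, 0.01, 0.07, -7.41]
[51.4, 25.9, 9.5, 0.03, 0.14, -14.83]
[77.1, 38.9, 14.2, 0.04, 0.21, -22.24]
[102.8, 51.9, 19.0, 0.05, 0.28, -29.66]
[128.5, 64.8, 23.7, 0.07, 0.35, -37.07]
[154.2, 77.8, 28.5, 0.08, 0.42, -44.48]
```

Emit:
carry_out:
  rows:
    - [28, 14, 2, 0, 0, -8]
    - [57, 29, 5, 0, 0, -16]
    - [86, 43, 12, 0, 0.1, -24]
    - [115, 58, 18, 0, 0.2, -32]
    - [140, 71, 24, 0, 0.3, -39]

```text
clock: 12.45
ee_pos: [474.8, 149.1, 464.0]
tool_rot: [0.001, -0.002, 1.0, 0.001]
force: [0.8, -0.4, 0.7]
finger_gap: 0.754
```

```bash
python3 - <<'E'
from h import *
o=bot.get_obs();print(o["ee_pos"],o["finger_gap"])
plan([469,162,450],.094+np.pi/2,2)
E
```

```text
[474.76591104 149.08693701 464.01981202] 0.7537905389211408
total [ 5.7 12.9 14. ] [ 0.06  0.13 -5.14] dist 19.9
[2.9, 6.5, 7.0, 0.03, 0.06, -2.57]
[5.7, 12.9, 14.0, 0.06, 0.13, -5.14]
```

Emit:
carry_out:
  rows:
    - [4, 9, 12, 0, 0, -4]
    - [5.7, 12.9, 30, 0, 0, -5.1]
    - [5.7, 12.9, 50, 0, 0, -5.1]
    - [5.7, 12.9, 64, 0, 0, -5.1]
    - [5.7, 12.9, 64, 0, 0, -5.1]

```text
clock: 12.95
ee_pos: [468.6, 162.0, 397.8]
tool_rot: [-0.001, -0.047, 0.999, 0.0]
force: [0.5, -0.4, 0.8]
finger_gap: 0.746
```

```bash
python3 - <<'E'
from h import *
bot.capture("side")
o=bot.get_obs();print(o["ee_pos"],o["finger_gap"])
cp=bot.camera_params("wrist")
im=bot.capture("wrist")
v=(616.5,175.5,.094);c,s=np.cos(v[2]),np.sin(v[2])
def W(p): return [v[0]+c*p[0]-s*p[1],v[1]+s*p[0]+c*p[1],p[2]]
def poly(pts,col):
    q=np.array([proj(cp,W(p)) for p in pts]).round().astype(int);cv2.polylines(im,[q],True,col,1)
poly([(120,100,130.5),(120,-100,130.5),(-120,-100,130.5),(-120,100,130.5)],(0,0,255))
poly([(-120,15,133.5),(-120,-15,133.5),(-170,-15,133.5),(-170,15,133.5)],(0,255,255))
cv2.imwrite("pics/w13.png",im)
E
```

```text
[468.88965384 161.907198   399.32926305] 0.7497086687695161
```

View pics/w13.png

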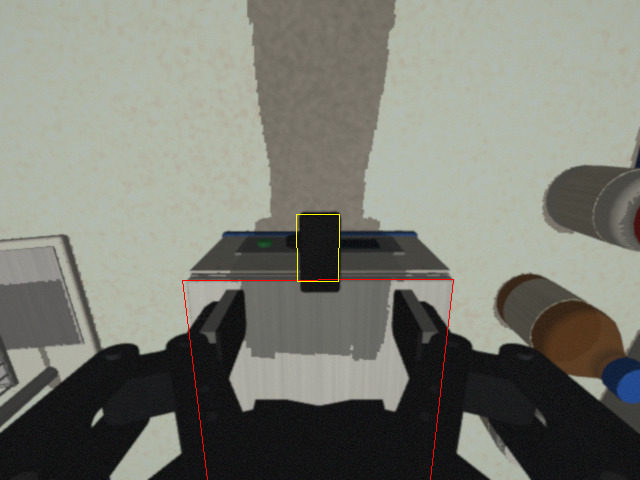

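Emit:
carry_out:
  rows:
    - [0, 0, 25, 0, 0, 0]
    - [0, 0, 55, 0, 0, 0]
    - [0, 0, 85, 0, 0, 0]
    - [0, 0, 107, 0, 0, 0]
    - [0, 0, 117, 0, 0, 0]

```text
clock: 13.55
ee_pos: [469.2, 161.8, 282.3]
tool_rot: [0.0, -0.046, 0.999, 0.0]
force: [0.3, -0.7, 1.0]
finger_gap: 0.749
```

Emit:
carry_out:
  rows:
    - [0, 0, 0, 0, 0, 0]
    - [0, 0, 0, 0, 0, 0]

```text
clock: 13.75
ee_pos: [469.7, 161.8, 283.7]
tool_rot: [0.001, -0.046, 0.999, 0.001]
force: [-0.4, -0.3, -1.0]
finger_gap: 0.746
```

```bash
python3 - <<'E'
from h import *
o=bot.get_obs();print(o["ee_pos"],o["force"],o["finger_gap"])
plan([469,162,281.5],.094+np.pi/2,1)
a=bot.capture("side")[170:290,230:350];b=bot.capture("wrist")
cv2.imwrite("pics/14.png",np.hstack([cv2.resize(a,(400,400),interpolation=2),cv2.resize(b[180:420,200:440],(400,400))]))
E
```

```text
[469.71787969 161.77012659 283.6884471 ] [-0.43580948 -0.26118435 -1.03671765] 0.746478322441477
total [0.7 0.3 2.2] [ 0.05  0.14 -0.1 ] dist 2.3
[0.7, 0.3, 2.2, 0.05, 0.14, -0.1]
```

View pics/14.png

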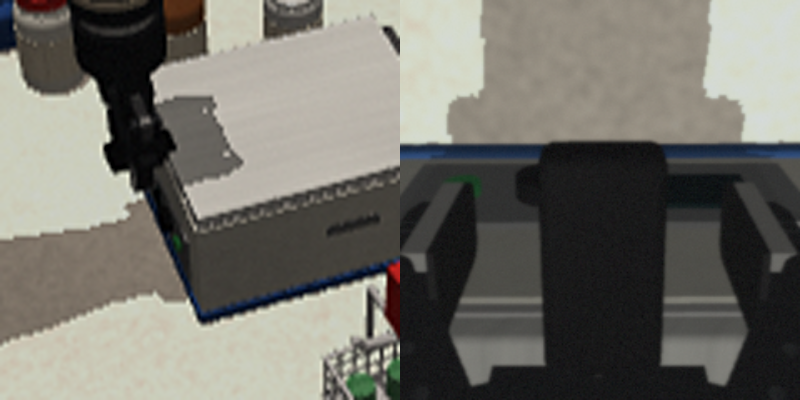

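Emit:
carry_out:
  rows:
    - [0.7, 0.3, 2.2, 0, 0, 0]
    - [0.7, 0.3, 2.2, 0, 0, 0]
    - [0.7, 0.3, 2.2, 0, 0, 0]
    - [0.7, 0.3, 2.2, 0, 0, 0]
    - [0.7, 0.3, 2.2, 0, 0, 0]
  jaw: -1
  newtons: 40

```text
clock: 14.35
ee_pos: [469.3, 162.5, 282.5]
tool_rot: [0.002, -0.046, 0.999, 0.001]
force: [-0.7, 6.4, 5.8]
finger_gap: 0.341
```

Emit:
carry_out:
  rows:
    - [0, 0, 0, 0, 0, 0]
    - [0, 0, 0, 0, 0, 0]

```text
clock: 14.55
ee_pos: [469.2, 162.6, 282.6]
tool_rot: [0.002, -0.047, 0.999, 0.001]
force: [-0.4, 2.8, 1.2]
finger_gap: 0.339
```

```bash
python3 - <<'E'
from h import *
o=bot.get_obs();print(o["ee_pos"],o["force"],o["finger_gap"])
b=bot.capture("wrist")
cv2.imwrite("pics/15.png",b[150:450,150:490])
# lid path: tool-frame shifts relative to grasp: tool x ~ -bath x? print axes
r=rot(o["tool_rot"]).as_matrix();print(r.round(3))
ax=np.array([np.cos(.094),np.sin(.094),0])
f=lambda t:np.array([-268*np.cos(t)+6*np.sin(t),268*np.sin(t)+6*np.cos(t)])
for d in range(0,46,3):
    q=f(np.radians(d))-f(0);w=ax*q[0]+np.array([0,0,q[1]]);print(d,(r.T@w).round(1),(o["ee_pos"]+w).round(1))
E
```

```text
[469.23890938 162.56877623 282.58834896] [-0.42070499  2.76000532  1.19527045] 0.33924939164780954
[[-0.996 -0.093  0.004]
 [-0.093  0.996  0.003]
 [-0.004  0.002 -1.   ]]
0 [0. 0. 0.] [469.2 162.6 282.6]
3 [ -0.7   0.  -14. ] [469.9 162.6 296.6]
6 [ -2.2   0.1 -28. ] [471.3 162.8 310.6]
9 [ -4.4   0.1 -41.8] [473.5 163.  324.4]
12 [ -7.4   0.1 -55.6] [476.3 163.2 338.2]
15 [-11.    0.2 -69.1] [479.9 163.6 351.7]
18 [-15.3   0.2 -82.5] [484.1 164.  365.1]
21 [-20.4   0.2 -95.6] [489.1 164.4 378.2]
24 [ -26.1    0.3 -108.4] [494.7 165.  391.1]
27 [ -32.5    0.3 -120.9] [501.  165.6 403.6]
30 [ -39.5    0.3 -133. ] [508.  166.2 415.8]
33 [ -47.1    0.4 -144.8] [515.5 166.9 427.6]
36 [ -55.4    0.4 -156.1] [523.7 167.7 439. ]
39 [ -64.2    0.4 -167. ] [532.5 168.5 449.9]
42 [ -73.6    0.5 -177.5] [541.8 169.4 460.4]
45 [ -83.6    0.5 -187.4] [551.6 170.3 470.3]
```

View pics/15.png

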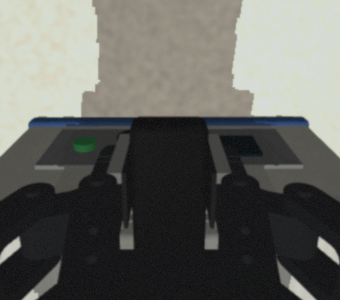

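Emit:
carry_out:
  rows:
    - [0, 0, -5, 0, 0, 0]
    - [-0.7, 0, -14, 0, 0, 0]
    - [-2.2, 0, -28, 0, 0, 0]
    - [-4.4, 0, -42, 0, 0, 0]
    - [-4.4, 0, -42, 0, 0, 0]

```text
clock: 15.1
ee_pos: [473.7, 162.9, 325.9]
tool_rot: [0.003, -0.047, 0.999, 0.001]
force: [0.8, 3.2, -2.5]
finger_gap: 0.344
```

```bash
cat > nx.py <<'E'
from h import *
import sys
o=bot.get_obs();print(o["ee_pos"],o["force"],o["moment"],o["finger_gap"])
r=rot(o["tool_rot"]).as_matrix()
ax=np.array([np.cos(.094),np.sin(.094),0])
f=lambda t:np.array([-268*np.cos(t)+6*np.sin(t),268*np.sin(t)+6*np.cos(t)])
p0=np.array([469.2,162.6,282.6])
for d in map(float,sys.argv[1:]):
    q=f(np.radians(d))-f(0);w=p0+ax*q[0]+np.array([0,0,q[1]]);print(d,(r.T@(w-o["ee_pos"])).round(1))
E
python3 nx.py 9 12 15 18 21 24
python3 - <<'E'
from h import *
cv2.imwrite("pics/16.png",cv2.resize(bot.capture("side")[120:300,220:400],(600,600)))
E
```

```text
[473.66515616 162.92721226 325.94500319] [ 0.77595004  3.16667369 -2.54899762] [0.59485581 0.15154543 0.12348823] 0.3440126921794255
9.0 [0.2 0.1 1.5]
12.0 [ -2.7   0.1 -12.2]
15.0 [ -6.3   0.2 -25.8]
18.0 [-10.7   0.2 -39.1]
21.0 [-15.7   0.2 -52.2]
24.0 [-21.5   0.3 -65. ]
```

View pics/16.png

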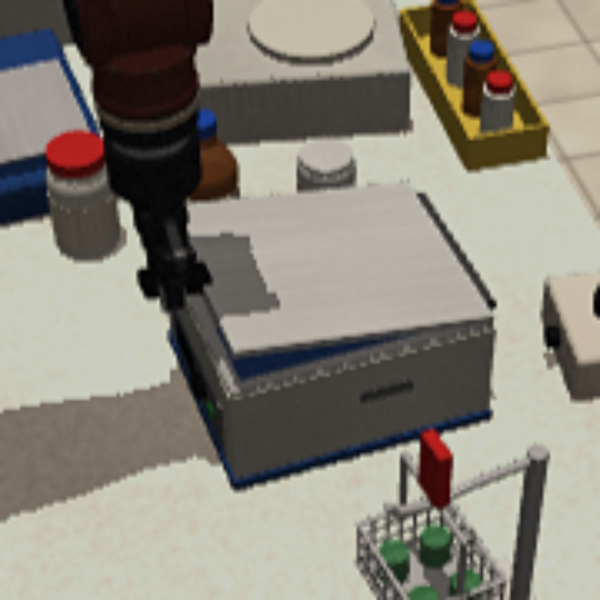

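Lid rises. Continue the arc.

Emit:
carry_out:
  rows:
    - [-2.7, 0, -12, 0, 0, 0]
    - [-6.3, 0, -26, 0, 0, 0]
    - [-10.7, 0, -39, 0, 0, 0]
    - [-15.7, 0, -52, 0, 0, 0]
    - [-21.5, 0, -65, 0, 0, 0]

```text
clock: 15.65
ee_pos: [494.5, 164.8, 389.0]
tool_rot: [0.001, -0.047, 0.999, 0.002]
force: [2.9, 3.9, -5.4]
finger_gap: 0.343
```

```bash
python3 nx.py 24 27 30 33 36 39
```

```text
[494.51642242 164.80787306 389.04914926] [ 2.90722608  3.94013539 -5.40561693] [0.74814551 0.01368029 0.01100063] 0.3426533653528005
24.0 [-0.2  0.2 -2. ]
27.0 [ -6.6   0.2 -14.5]
30.0 [-13.6   0.3 -26.7]
33.0 [-21.2   0.3 -38.5]
36.0 [-29.4   0.3 -49.9]
39.0 [-38.2   0.4 -60.8]
```

Emit:
carry_out:
  rows:
    - [-6.6, 0, -14.5, 0, 0, 0]
    - [-13.6, 0, -27, 0, 0, 0]
    - [-21, 0, -38.5, 0, 0, 0]
    - [-29.5, 0, -50, 0, 0, 0]
    - [-38, 0, -61, 0, 0, 0]

```text
clock: 16.15
ee_pos: [532.5, 168.4, 448.9]
tool_rot: [0.0, -0.047, 0.999, 0.002]
force: [4.1, 5.3, -8.3]
finger_gap: 0.345
```

```bash
python3 nx.py 39 42 44 45
```

```text
[532.52680186 168.36855418 448.86357475] [ 4.07385109  5.3452834  -8.26948167] [ 0.82830715 -0.39157352 -0.02874527] 0.3454390340035334
39.0 [ 0.1  0.2 -1.1]
42.0 [ -9.3   0.2 -11.5]
44.0 [-15.8   0.3 -18.2]
45.0 [-19.2   0.3 -21.5]
```

Emit:
carry_out:
  rows:
    - [-5, 0, -6.5, 0, 0, 0]
    - [-10, 0, -12.5, 0, 0, 0]
    - [-15, 0, -17.5, 0, 0, 0]
    - [-19.2, 0, -21.5, 0, 0, 0]
    - [-19.2, 0, -21.5, 0, 0, 0]

```text
clock: 16.65
ee_pos: [552.2, 170.2, 469.9]
tool_rot: [-0.0, -0.047, 0.999, 0.002]
force: [3.3, 4.3, -7.0]
finger_gap: 0.343
```

```bash
python3 - <<'E'
from h import *
s=bot.capture("side");t=bot.capture("top");w=bot.capture("wrist")
for n,i in(("side",s),("top",t),("wrist",w)): cv2.imwrite(f"pics/{n}17.png",i)
cv2.imwrite("pics/17.png",np.hstack([cv2.resize(s[110:310,220:400],(450,500),interpolation=2),cv2.resize(t[170:330,170:290],(340,500),interpolation=2)]))
E
python3 nx.py 45
```

```text
[551.96244851 170.176277   469.54200485] [ 2.69270528  4.88129357 -6.80573381] [ 0.75864145 -0.38171635 -0.03774822] 0.34407455915891666
45.0 [ 0.4  0.2 -0.8]
```

View pics/17.png

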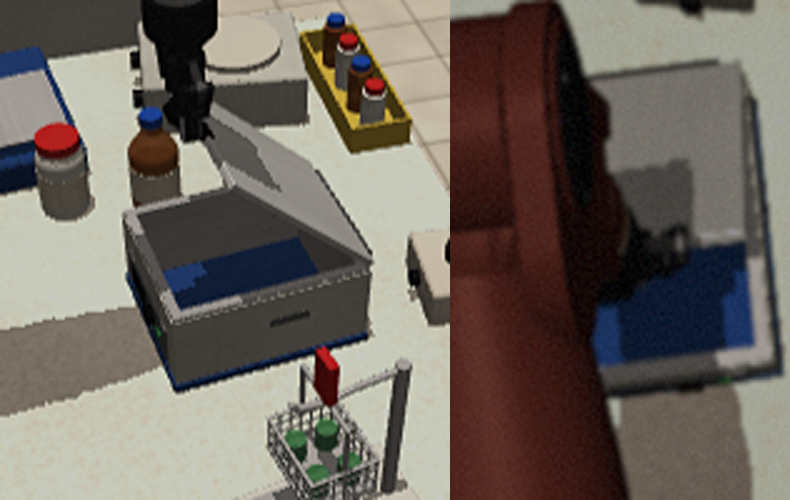

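View pics/wrist17.png

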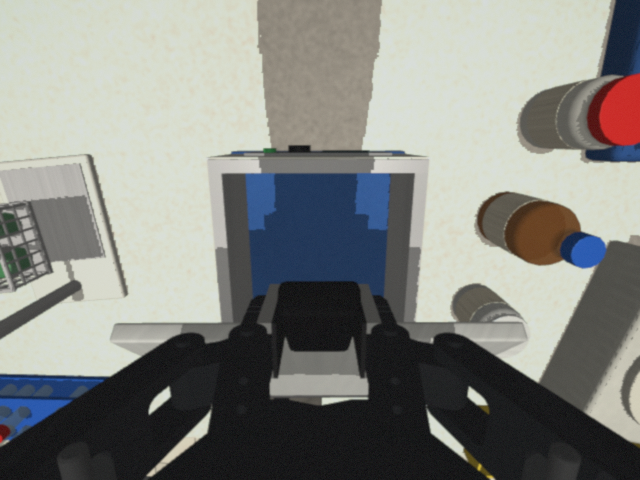

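```bash
python3 - <<'E'
from h import *
im=cv2.imread("pics/side17.png")
S=bot.camera_params("side")
v=(616,174,.094);c,s=np.cos(v[2]),np.sin(v[2])
def W(p): return [v[0]+c*p[0]-s*p[1],v[1]+s*p[0]+c*p[1],p[2]]
def L(u,y,n,t): # along plate from hinge
    return W((120-u*np.cos(t)+n*np.sin(t),y,120.5+u*np.sin(t)+n*np.cos(t)))
for d,col in((42,(0,255,255)),(45,(0,0,255)),(48,(255,0,255))):
    t=np.radians(d)
    q=[proj(S,L(u,y,10,t)) for u,y in((0,-100),(240,-100),(240,100),(0,100))]
    print(d,np.round(q,1).tolist(), proj(S,L(240,-100,0,t)).round(1))
    if d==45: im2=im.copy();cv2.polylines(im2,[np.round(np.array(q)*1).astype(int)],True,col,1)
cv2.imwrite("pics/18.png",np.hstack([cv2.resize(x[130:250,270:390],(400,400),interpolation=2) for x in(im,im2)]))
E
```

```text
42 [[370.8, 215.0], [311.9, 186.3], [288.4, 143.9], [344.5, 174.4]] [309.5 189.1]
45 [[370.9, 215.1], [315.2, 182.8], [291.3, 140.7], [344.6, 174.5]] [312.6 185.6]
48 [[371.0, 215.2], [318.6, 179.5], [294.3, 137.6], [344.7, 174.6]] [315.9 182.2]
```

View pics/18.png

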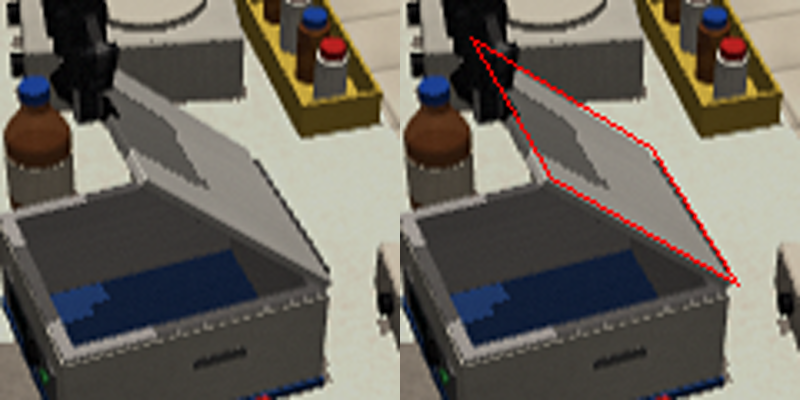

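```bash
python3 - <<'E'
from h import *
cp=bot.camera_params("wrist");print(bot.get_obs()["ee_pos"])
im=bot.capture("wrist")
v=(616.5,175.5,.094);c,s=np.cos(v[2]),np.sin(v[2])
def W(p): return [v[0]+c*p[0]-s*p[1],v[1]+s*p[0]+c*p[1],p[2]]
def L(u,y,n,t): return W((120-u*np.cos(t)+n*np.sin(t),y,120.5+u*np.sin(t)+n*np.cos(t)))
for d in(42,43,44,45,46,47):
    t=np.radians(d)
    print(d,[proj(cp,L(240,y,n,t)).round(1).tolist() for n in(0,10) for y in(-100,100)])
cv2.imwrite("pics/19.png",np.vstack([cv2.resize(im[300:370,90:250],(800,350),interpolation=2)[:290],cv2.resize(im[300:370,390:550],(800,350),interpolation=2)[:290]]))
E
```

```text
[551.96244851 170.176277   469.54200485]
42 [[114.4, 302.5], [515.8, 301.0], [108.0, 322.1], [522.2, 320.4]]
43 [[111.8, 310.6], [518.4, 309.0], [105.4, 330.8], [524.7, 329.1]]
44 [[109.2, 318.9], [520.9, 317.3], [102.8, 339.8], [527.2, 338.0]]
45 [[106.6, 327.5], [523.5, 325.8], [100.3, 349.0], [529.8, 347.1]]
46 [[104.1, 336.4], [526.0, 334.6], [97.8, 358.5], [532.3, 356.5]]
47 [[101.5, 345.5], [528.6, 343.6], [95.3, 368.2], [534.7, 366.1]]
```

View pics/19.png

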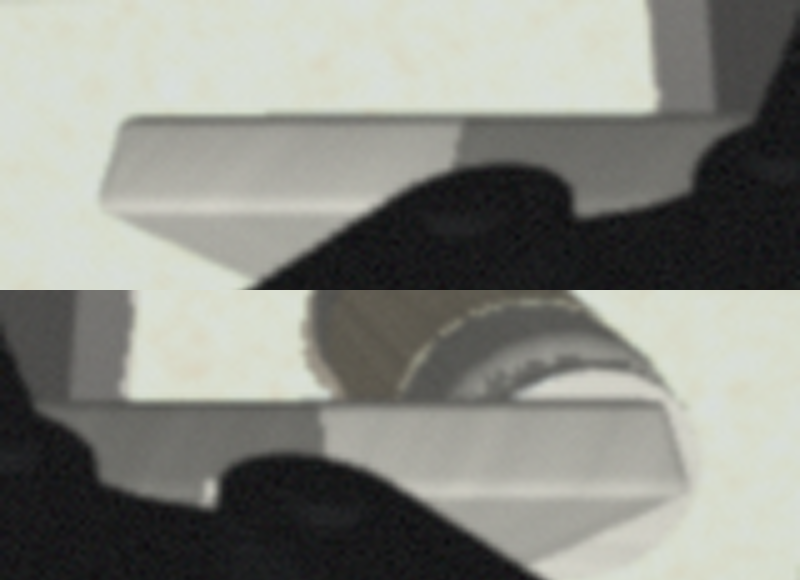

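Emit:
carry_out:
  rows:
    - [-0.8, 0, -1, 0, 0, 0]
    - [-1.6, 0, -2, 0, 0, 0]
    - [-1.6, 0, -2, 0, 0, 0]
    - [-1.6, 0, -2, 0, 0, 0]
  jaw: -1
  newtons: 50

```text
clock: 17.25
ee_pos: [553.6, 170.3, 471.1]
tool_rot: [-0.001, -0.047, 0.999, 0.002]
force: [3.7, 4.1, -9.0]
finger_gap: 0.338
```

```bash
python3 - <<'E'
from h import *
bot.capture("top");bot.capture("top")
cp=bot.camera_params("wrist");o=bot.get_obs();print(o["ee_pos"],o["force"],o["clock"],np.abs(o["joint_vel"]).max(),o["finger_gap"])
im=bot.capture("wrist");s=bot.capture("side")
v=(616.5,175.5,.094);c,s_=np.cos(v[2]),np.sin(v[2])
def W(p): return [v[0]+c*p[0]-s_*p[1],v[1]+s_*p[0]+c*p[1],p[2]]
def L(u,y,n,t): return W((120-u*np.cos(t)+n*np.sin(t),y,120.5+u*np.sin(t)+n*np.cos(t)))
for d in(44,45,46):
    t=np.radians(d)
    print(d,[proj(cp,L(240,y,n,t)).round(1).tolist() for n in(0,10) for y in(-100,100)])
g=cv2.cvtColor(im,6).astype(float)
for c0,c1 in((120,150),(480,500)):
    p=g[300:370,c0:c1].mean(1);print((300+np.arange(70))[np.argsort(-abs(np.diff(p,append=p[-1])))[:5]])
cv2.imwrite("pics/20.png",np.vstack([cv2.resize(im[300:370,90:250],(800,350),interpolation=2)[:290],cv2.resize(im[300:370,390:550],(800,350),interpolation=2)[:290]]))
cv2.imwrite("pics/21.png",cv2.resize(s[110:350,220:440],(550,600),interpolation=2))
E
```

```text
[553.61209181 170.33310677 471.14690801] [  3.96705998   4.93500544 -10.00795166] 17.35 0.002633313448201454 0.34055459101915725
44 [[110.5, 314.5], [519.6, 312.8], [104.2, 335.0], [525.8, 333.2]]
45 [[107.9, 322.9], [522.1, 321.2], [101.7, 344.1], [528.3, 342.3]]
46 [[105.4, 331.7], [524.6, 329.9], [99.2, 353.5], [530.8, 351.5]]
[321 322 324 323 341]
[320 322 323 340 316]
```

View pics/20.png

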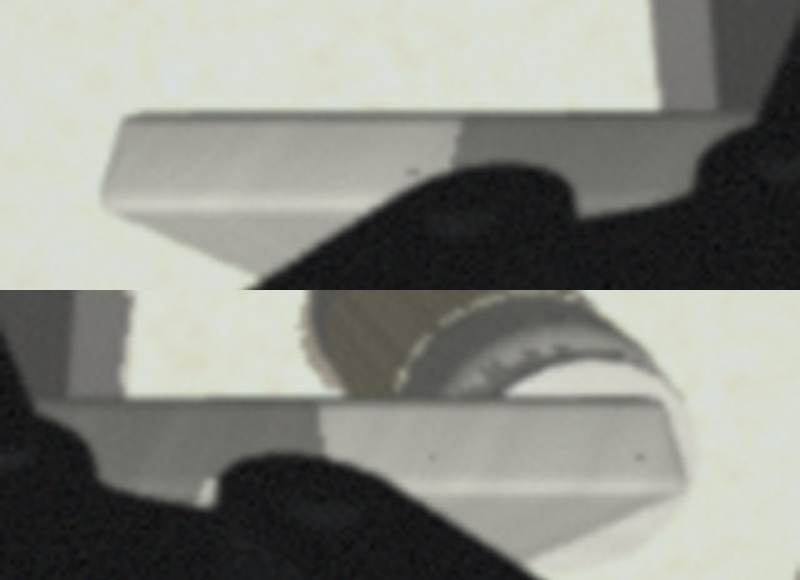

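View pics/21.png

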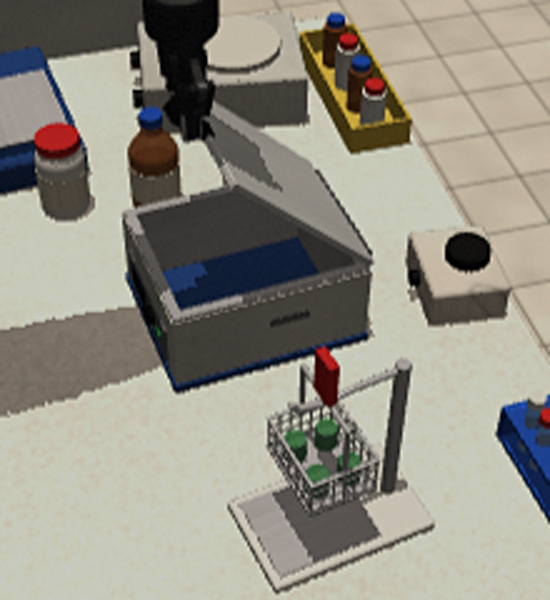

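```bash
python3 - <<'E'
from h import *
print(bot.finish_job());o=bot.get_obs();print(o["clock"],o["ee_pos"],o["finger_gap"],o["force"])
E
```

```text
the job is handed in; nothing more can be done
None
the job is handed in; nothing more can be done
```

The rinsing basket hangs by its handle on the drip-stand hook, upright and released. The bath's lid is held half open by its tongue, and the job was handed in at about 17.4 s of the 64 s allowed.

- **Basket:** I pinched it by the red tab, slid the bail over the hook tip and lowered it until the hook took its weight. The fingers were opened before I moved away. In the last side picture it still hangs level and has not moved since release.
- **Lid:** In the wrist picture, the lid's edge gives an angle of about 44.9° after a final small lift. The gripper holds the tongue at 50 N.
- **Disagreement between checks:** Before that final lift, the gripper's own position implied about 45°, while the wrist camera gave about 44.4° and the side camera between 43° and 45.5°. I corrected to the wrist camera. The side camera is 2–3 pixels off in this area, and I did not re-measure the angle with it after the lift.
- **Forces:** The wrist force never read above about 12 N at the end of any move.
- **Other things on the bench:** The arm was not steered near them, and the ones visible in the last side picture look undisturbed. The blue jar, beaker and crucible were outside that crop, so I did not check them at the end.

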